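# Trip test, load and set the vase-cap curing lamps

## Robot

A 7-joint arm with a two-finger parallel gripper is mounted at the origin on the work surface; the furniture and walls round the work are solid. World frame = base frame: x ahead of the robot, y to its left, z up, the work surface at z = 0. Lengths are in mm, angles in degrees, forces in N, time in s.
With the tool pointing down it reaches from about 425 to 950 mm from the base axis. Payload 16.7 kg.
Tool frame: the origin (TCP) lies on the centre line of the jaws, within the pads' length; the fingertips stand manip.tcp_to_tips ahead of it and the grasp point (between the pads) lies 5 mm behind it (manip.tcp_to_tips is the distance from the TCP to the fingertips, in mm); z points along the fingers, y is the line along which they close (so a half turn about z gives the same grasp; the last joint's range is limited). The gripper opens to 94 mm and grips with 3 to 60 N. Pads are 16 mm wide; open, the fingers measure 119 mm over their backs; the gripper's body (75 mm by 177 mm) begins 78 mm behind the grasp point.
Start: joints at [56.866, 24.414, 4.234, 92.017, -1.954, 63.644, -3.845], TCP at [280.617, -613.863, 196.067] pointing down, gripper open.
Joint ranges: [-163.25, 163.25], [-28.42, 122.38], [-70.27, 78.77], [12.13, 141.07], [-58.53, 238.53], [9.26, 117.41], [-156.51, 156.51]. Speed limits (degrees/s): [108.29, 108.29, 136.94, 136.94, 172.46, 172.46, 172.46].

## Interface

Orientations are given as [roll, pitch, yaw] about the fixed x, y, z axes, in that order (R = Rz(yaw) Ry(pitch) Rx(roll)).
In Python, from rig import manip gives the robot as it stands.
- The arm moves only by the shell command python3 nudge.py [FORCE], which reads ROWS from standard input. ROWS is 1 to 5 rows, one to a line, with the numbers parted by spaces; each row has 7 numbers: dx, dy, dz in cm, then a rotation vector rx, ry, rz in units of 10 degrees, then the opening from 0.0 (shut) to 1.0 (fully open); each row is the pose to reach, as a shift and turn from the pose commanded when the command began, along the tool's axes at that moment; what a row does not reach only later rows make up. A row lasts 1/10 s, in which the tool goes at most 50 mm and 8.59 degrees, less where a joint would pass 70% of its speed; a pose out of reach is approached as far as the arm can. The fingers move at their own pace and stop on an object; FORCE is the grip in N (left out, the last holds). Time passes only in rows, so rows that do not move let the fingers close. It prints the time, the measured TCP pose, the force, the opening and the grip force at its end. Input that does not fit is refused with a message, and nothing moves.
- manip.observe(): the state, without advancing time (a new reading comes with each control period).
- manip.read_camera(name): name is "scene" or "top" or "wrist"; returns a dict with "image" (384x512x3 uint8, blue, green, red), "depth" (384x512 float32, mm along the optical axis (not along the pixel's ray), 0 where there is no reading), "vfov" (degrees; the focal length in pixels is half the picture's height over the tangent of half this angle, whatever the lens; pixels are square), "cx", "cy" (the principal point, pixels), "xyz" and "attitude" of the camera in the world. Camera axes: x right, y up, looking along -z (the intrinsics and any distortion apply to the point x, -y, -z); pixel columns grow to the right and rows downward; lengths in mm; the calibration is good to about 2 mm. The wrist camera is an equidistant fisheye: a pixel r from the principal point sees the ray r / f radians off the axis. A picture is of the moment at which its call begins.
- manip.sign_off(): hands the job in; it is judged then, once.
The state is a dict: "time": time; "joints": joint angles; "joint_vel": joint speeds; "joint_efforts": joint torques, N m; "tcp_pos": TCP position; "eef_rot": TCP orientation; "force": force on the tool from outside, world axes, zero at the start; "torque": the same for the moment, N m; "opening": opening from 0.0 (shut) to 1.0 (fully open); "gripper_force": force on a finger pad.
Only numpy, scipy, OpenCV 4.12 (cv2) and the standard library are available. Lean on these libraries where they do the work, as an engineer would, in place of code of your own. Each camera call takes 0.05 s, during which the arm holds its last target. There are 200 camera calls.

## Task

Get the glue-curing lamps ready and start them. First prove the trip on the lamp unit: press its test button fully in so that the lever drops, let go, and lift the lever back up until it stays up. Then stand every brass vase cap rim down in a pocket of its own in the curing plate, flat on the floor of the pocket, and turn the outer ring of the double knob to the long half-way mark without moving the timer knob on top of it; only when that is done turn the timer knob from zero to the second mark after zero, which starts the lamps, without moving the ring. Leave everything else on the bench where it is.

Things in the scene. Friction and masses are not known exactly. Their poses are not given: they have to be found in the camera images.
- lamp_unit: Fixed grey control unit of the curing lamps, 124 mm deep (x) by 210 wide (y), its flat aluminium panel 60 mm above the bench, left or right of the curing plate. Origin: centre of the underside; front faces -x at yaw 0. Left half (+y): double knob. Right: white trip module (58 x 78 mm, centre x 11, y -61 mm, top 76 mm above the bench) with test button (y -40 mm) and lever (y -82 mm).
- knob_axis (a point): Common vertical axis of the two knobs at the panel's surface (unit x 0, y +55 mm, 60 mm above the bench). Outer level ring: knurled black, 54 mm in diameter, 4 to 22 mm above the panel, on a flat skirt 63 mm wide. Timer knob over it: round, aluminium, 24 mm in diameter, 25.5 to 46.5 mm above the panel. They turn independently.
- mark4 (a point): The long half-way mark (mark 4) of the panel's scale, 40 mm from the knob axis along the unit's +x (away from the robot). The scale has nine black marks 30 degrees apart, counted clockwise from above, 0 to 8; marks 0, 4 and 8 are long, the others short; mark 0 lies 120 degrees anticlockwise of mark 4.
- level_ring (a joint): Angle of the outer level ring (rad): 0 with its white pointer line at mark 0, grows clockwise seen from above, 0.5236 a mark, up to 4.19 (mark 8). The long half-way mark (mark 4) is 2.094. Stays where it is left; friction about 0.05 N m.
- timer_knob (a joint): Angle of the inner timer knob (rad): 0 with its dark pointer line at mark 0 (off, as found), grows clockwise seen from above, 0.5236 a mark; mark 2 is 1.047. Stays where it is left; friction about 0.03 N m.
- test_button (a joint): Travel of the round grey test button (m): 0 out, 0.006 fully in; springs back; about 1.5 N to start, 4.5 N fully in. Pressed fully home it trips the lever.
- button_top (a point): Centre of the test button's top face (18 mm in diameter), 87.5 mm above the bench when out.
- trip_lever (a joint): Angle of the black trip lever (rad): 0 up (against its stop, leaning 0.2 rad back from upright, to +x), grows as it drops forward (-x); 1.5 fully down. Either side of upright its weight (50 g) carries it to the stop. It will not stay up while the button is in. Its hinge lies along the unit's y, at unit x 12, y -82 mm, 70 mm above the bench.
- lever_bar (a point): Centre of the round cross-bar at the lever's end (11 mm thick, 26 mm long, lying along the unit's y), 46 mm from the hinge. Dropped, it lies 82 mm above the bench in front of the trip module; up, 115 mm.
- cure_plate: Glue-curing plate: fixed square aluminium-topped box 134 x 134 x 40 mm with four round pockets in its top, a lamp window in each floor. Origin: centre of its underside.
- pocket0 (a point): Centre of the floor of a pocket of the curing plate: round, 50 mm in diameter, 6 mm deep, its floor 34 mm above the bench; pockets are 62 mm apart in a 2 by 2 square.
- pocket1 (a point): Centre of the floor of a pocket of the curing plate: round, 50 mm in diameter, 6 mm deep, its floor 34 mm above the bench; pockets are 62 mm apart in a 2 by 2 square.
- pocket2 (a point): Centre of the floor of a pocket of the curing plate: round, 50 mm in diameter, 6 mm deep, its floor 34 mm above the bench; pockets are 62 mm apart in a 2 by 2 square.
- pocket3 (a point): Centre of the floor of a pocket of the curing plate: round, 50 mm in diameter, 6 mm deep, its floor 34 mm above the bench; pockets are 62 mm apart in a 2 by 2 square.
- cap0: Brass vase cap (lamp part): flat rim 44 mm in diameter and 4 mm thick below, round neck 28 mm in diameter, 26 mm high in all, 70 g. Origin: centre of its underside (the open, rim side); its z points up when it stands rim down, as it is found. Two to four of these caps are present.
- cap1: Brass vase cap (lamp part): flat rim 44 mm in diameter and 4 mm thick below, round neck 28 mm in diameter, 26 mm high in all, 70 g. Origin: centre of its underside (the open, rim side); its z points up when it stands rim down, as it is found. Two to four of these caps are present.
- cap2: Brass vase cap (lamp part): flat rim 44 mm in diameter and 4 mm thick below, round neck 28 mm in diameter, 26 mm high in all, 70 g. Origin: centre of its underside (the open, rim side); its z points up when it stands rim down, as it is found. Two to four of these caps are present.
- cap3: Brass vase cap (lamp part): flat rim 44 mm in diameter and 4 mm thick below, round neck 28 mm in diameter, 26 mm high in all, 70 g. Origin: centre of its underside (the open, rim side); its z points up when it stands rim down, as it is found. Two to four of these caps are present.
- spool: Bystander: spool of black thread standing upright, 37 mm in diameter, 60 mm high. Origin: centre of its underside.
- eraser: Bystander: eraser 19 x 40 x 11 mm, lying. Origin: centre of its underside.
- finial: Bystander: brass lamp finial, 19 mm in diameter, 38 mm high. Origin: centre of its underside.
- spare_finial: Bystander: squat brass lamp finial, 21 mm in diameter, 32 mm high. Origin: centre of its underside.
- clip: Bystander: black binder clip 32 x 49 x 14 mm, lying. Origin: centre of its underside.

How it is judged (in metres and radians):
On the way, in this order (a step that is already met when the one before it is completed fails the run):
1. the test button is pressed in and the trip lever falls (value of joint test_button above 0.003 m and value of joint trip_lever above 0.3 rad).
2. the button is out and the lever has been lifted and stays up (value of joint test_button below 0.0015 m and value of joint trip_lever below 0.06 rad and contact force between the fingers and trip_lever below 0.1 N), for 0.3 s.
3. every cap sits rim down in a pocket and the level ring is at the long half-way mark, the timer still at zero (((horizontal distance between cap0 and pocket0 below 0.006 m and z of cap0 in the frame of pocket0 between -0.0025 and 0.0025 m and angle between cap0's own z axis and vertical below 0.08 rad) or (horizontal distance between cap0 and pocket1 below 0.006 m and z of cap0 in the frame of pocket1 between -0.0025 and 0.0025 m and angle between cap0's own z axis and vertical below 0.08 rad) or (horizontal distance between cap0 and pocket2 below 0.006 m and z of cap0 in the frame of pocket2 between -0.0025 and 0.0025 m and angle between cap0's own z axis and vertical below 0.08 rad) or (horizontal distance between cap0 and pocket3 below 0.006 m and z of cap0 in the frame of pocket3 between -0.0025 and 0.0025 m and angle between cap0's own z axis and vertical below 0.08 rad)) and ((horizontal distance between cap1 and pocket0 below 0.006 m and z of cap1 in the frame of pocket0 between -0.0025 and 0.0025 m and angle between cap1's own z axis and vertical below 0.08 rad) or (horizontal distance between cap1 and pocket1 below 0.006 m and z of cap1 in the frame of pocket1 between -0.0025 and 0.0025 m and angle between cap1's own z axis and vertical below 0.08 rad) or (horizontal distance between cap1 and pocket2 below 0.006 m and z of cap1 in the frame of pocket2 between -0.0025 and 0.0025 m and angle between cap1's own z axis and vertical below 0.08 rad) or (horizontal distance between cap1 and pocket3 below 0.006 m and z of cap1 in the frame of pocket3 between -0.0025 and 0.0025 m and angle between cap1's own z axis and vertical below 0.08 rad)) and ((horizontal distance between cap2 and pocket0 below 0.006 m and z of cap2 in the frame of pocket0 between -0.0025 and 0.0025 m and angle between cap2's own z axis and vertical below 0.08 rad) or (horizontal distance between cap2 and pocket1 below 0.006 m and z of cap2 in the frame of pocket1 between -0.0025 and 0.0025 m and angle between cap2's own z axis and vertical below 0.08 rad) or (horizontal distance between cap2 and pocket2 below 0.006 m and z of cap2 in the frame of pocket2 between -0.0025 and 0.0025 m and angle between cap2's own z axis and vertical below 0.08 rad) or (horizontal distance between cap2 and pocket3 below 0.006 m and z of cap2 in the frame of pocket3 between -0.0025 and 0.0025 m and angle between cap2's own z axis and vertical below 0.08 rad)) and ((horizontal distance between cap3 and pocket0 below 0.006 m and z of cap3 in the frame of pocket0 between -0.0025 and 0.0025 m and angle between cap3's own z axis and vertical below 0.08 rad) or (horizontal distance between cap3 and pocket1 below 0.006 m and z of cap3 in the frame of pocket1 between -0.0025 and 0.0025 m and angle between cap3's own z axis and vertical below 0.08 rad) or (horizontal distance between cap3 and pocket2 below 0.006 m and z of cap3 in the frame of pocket2 between -0.0025 and 0.0025 m and angle between cap3's own z axis and vertical below 0.08 rad) or (horizontal distance between cap3 and pocket3 below 0.006 m and z of cap3 in the frame of pocket3 between -0.0025 and 0.0025 m and angle between cap3's own z axis and vertical below 0.08 rad)) and value of joint level_ring between 1.954 and 2.234 rad and value of joint timer_knob below 0.12 rad), for 0.3 s.
4. the timer is at the second mark, the ring still at the half-way mark (value of joint timer_knob between 0.907 and 1.187 rad and value of joint level_ring between 1.954 and 2.234 rad), for 0.3 s.
At the end, for the whole second after the job is handed in: Lever within 0.06 rad of its upper stop, button out; level ring within 0.14 rad of mark 4 and timer within 0.14 rad of mark 2; every cap at rest rim down in a pocket: within 6 mm of its centre, within 2.5 mm of its floor, upright within 0.08 rad (all of step 4 and value of joint trip_lever below 0.06 rad and value of joint test_button below 0.0015 m and ((horizontal distance between cap0 and pocket0 below 0.006 m and z of cap0 in the frame of pocket0 between -0.0025 and 0.0025 m and angle between cap0's own z axis and vertical below 0.08 rad) or (horizontal distance between cap0 and pocket1 below 0.006 m and z of cap0 in the frame of pocket1 between -0.0025 and 0.0025 m and angle between cap0's own z axis and vertical below 0.08 rad) or (horizontal distance between cap0 and pocket2 below 0.006 m and z of cap0 in the frame of pocket2 between -0.0025 and 0.0025 m and angle between cap0's own z axis and vertical below 0.08 rad) or (horizontal distance between cap0 and pocket3 below 0.006 m and z of cap0 in the frame of pocket3 between -0.0025 and 0.0025 m and angle between cap0's own z axis and vertical below 0.08 rad)) and ((horizontal distance between cap1 and pocket0 below 0.006 m and z of cap1 in the frame of pocket0 between -0.0025 and 0.0025 m and angle between cap1's own z axis and vertical below 0.08 rad) or (horizontal distance between cap1 and pocket1 below 0.006 m and z of cap1 in the frame of pocket1 between -0.0025 and 0.0025 m and angle between cap1's own z axis and vertical below 0.08 rad) or (horizontal distance between cap1 and pocket2 below 0.006 m and z of cap1 in the frame of pocket2 between -0.0025 and 0.0025 m and angle between cap1's own z axis and vertical below 0.08 rad) or (horizontal distance between cap1 and pocket3 below 0.006 m and z of cap1 in the frame of pocket3 between -0.0025 and 0.0025 m and angle between cap1's own z axis and vertical below 0.08 rad)) and ((horizontal distance between cap2 and pocket0 below 0.006 m and z of cap2 in the frame of pocket0 between -0.0025 and 0.0025 m and angle between cap2's own z axis and vertical below 0.08 rad) or (horizontal distance between cap2 and pocket1 below 0.006 m and z of cap2 in the frame of pocket1 between -0.0025 and 0.0025 m and angle between cap2's own z axis and vertical below 0.08 rad) or (horizontal distance between cap2 and pocket2 below 0.006 m and z of cap2 in the frame of pocket2 between -0.0025 and 0.0025 m and angle between cap2's own z axis and vertical below 0.08 rad) or (horizontal distance between cap2 and pocket3 below 0.006 m and z of cap2 in the frame of pocket3 between -0.0025 and 0.0025 m and angle between cap2's own z axis and vertical below 0.08 rad)) and ((horizontal distance between cap3 and pocket0 below 0.006 m and z of cap3 in the frame of pocket0 between -0.0025 and 0.0025 m and angle between cap3's own z axis and vertical below 0.08 rad) or (horizontal distance between cap3 and pocket1 below 0.006 m and z of cap3 in the frame of pocket1 between -0.0025 and 0.0025 m and angle between cap3's own z axis and vertical below 0.08 rad) or (horizontal distance between cap3 and pocket2 below 0.006 m and z of cap3 in the frame of pocket2 between -0.0025 and 0.0025 m and angle between cap3's own z axis and vertical below 0.08 rad) or (horizontal distance between cap3 and pocket3 below 0.006 m and z of cap3 in the frame of pocket3 between -0.0025 and 0.0025 m and angle between cap3's own z axis and vertical below 0.08 rad)) and linear speed of each of cap0, cap1, cap2, cap3 below 0.02 m/s); the robot touches nothing.
It fails at once if the timer is wound (past 0.25 rad) while the level ring is more than 0.2 rad off the half-way mark (value of joint timer_knob above 0.25 rad and not (value of joint level_ring between 1.894 and 2.294 rad)).
It fails at once if a bystander (spool, eraser, finials, clip) is moved by more than 4 cm (distance of any of spool, eraser, finial, spare_finial, clip from where it was at the start of the episode above 0.04 m).
Of cap0, cap1, cap2, cap3 only 2 to 4 are there at a start; the rules pass over those that are not, and their reading is None.
At some moment in a run one of cap0, cap1, cap2, cap3 may be knocked a few centimetres aside while the robot is not near it.
It also fails if it takes over 210 s, if anything falls off the work surface, if the arm or the gripper's body presses on something with over 40 N, if the wrist force passes 120 N, or if a joint passes its speed limit or range.

## Working session

There is one attempt and no reset: what is moved stays moved. The work goes in short steps, Python scripts to look and compute and a shell command to move; the robot and the scene stay as the last step left them, time stands still between calls to the robot, and variables do not carry over. Pictures are saved under pics/ and viewed, at most 14 in all, crops included, and the job is handed in when it is done.

```bash
ls; mkdir -p pics
python3 - <<'E'
from rig import manip
import cv2
s=manip.observe();print(s, manip.tcp_to_tips)
ims=[]
for n in ("scene","top","wrist"):
    c=manip.read_camera(n);print(n,c["vfov"],c["cx"],c["cy"],c["xyz"],c["attitude"],{k:v for k,v in c.items() if k not in("image","depth")})
    import pickle;pickle.dump(c,open(f"{n}0.pkl","wb"));ims.append(c["image"])
cv2.imwrite("pics/top0.png",cv2.resize(ims[1],(800,600)));cv2.imwrite("pics/scene0.png",cv2.resize(ims[0],(800,600)))
E
```

```text
nudge.py
pics
rig.py
  5 nudge.py
  3 rig.py
  8 total
{'time': 0.0, 'joints': array([56.86606521, 24.44819157,  4.23273898, 92.05258103, -1.95330458,
       63.64506438, -3.84500921]), 'joint_vel': array([-0.00111096,  0.06839918, -0.01841546,  0.02347097,  0.04987563,
        0.05507866, -0.0327103 ]), 'joint_efforts': array([ 4.42336222e-04, -9.35807204e+01,  3.66778046e+00, -4.54193115e+01,
       -4.85295395e-02,  2.02798279e-02,  1.16352235e-04]), 'tcp_pos': array([ 280.40917191, -613.49015644,  195.39074602]), 'eef_rot': array([-1.79926625e+02,  6.32142867e-03,  2.45648635e+01]), 'force': array([-0.30314492,  1.14361445,  0.06274316]), 'torque': array([ 0.02289464, -0.04105251, -0.00522311]), 'gripper_force': 0.0, 'opening': 0.9993503013672722} 14.0
scene 57.28073784379131 254.2726455660218 192.85616016664628 [-368.95677791 -698.39732541  654.98093228] [ 61.89879931   1.37043492 -50.58766739] {'vfov': 57.28073784379131, 'cx': 254.2726455660218, 'cy': 192.85616016664628, 'xyz': array([-368.95677791, -698.39732541,  654.98093228]), 'attitude': array([ 61.89879931,   1.37043492, -50.58766739])}
top 44.87333882899355 247.28066429984503 188.764369475797 [ 146.14091841  -58.57363317 1453.8992719 ] [ 11.74863962  -0.26969855 -84.08658125] {'vfov': 44.87333882899355, 'cx': 247.28066429984503, 'cy': 188.764369475797, 'xyz': array([ 146.14091841,  -58.57363317, 1453.8992719 ]), 'attitude': array([ 11.74863962,  -0.26969855, -84.08658125])}
wrist 65.70646984690485 251.6883536028948 188.9792347411845 [ 345.23694308 -585.18588005  383.74474324] [-1.43020052e+01  4.97053729e-02 -6.54465503e+01] {'vfov': 65.70646984690485, 'cx': 251.6883536028948, 'cy': 188.9792347411845, 'xyz': array([ 345.23694308, -585.18588005,  383.74474324]), 'attitude': array([-1.43020052e+01,  4.97053729e-02, -6.54465503e+01])}
```

View pics/top0.png

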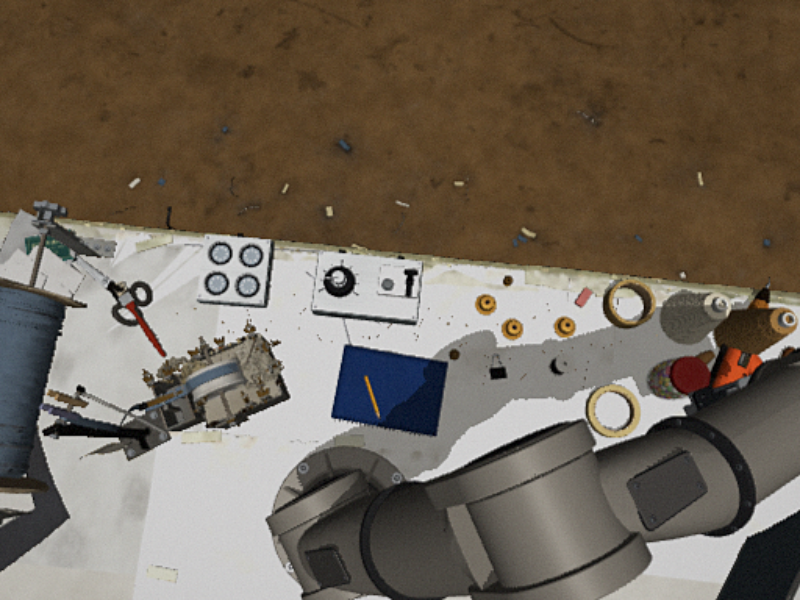

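View pics/scene0.png

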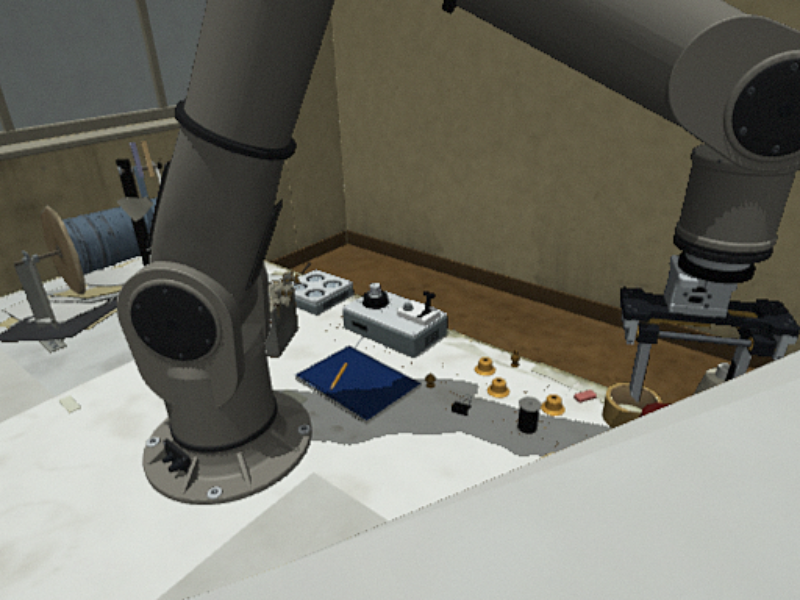

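```bash
cat > lib.py <<'E'
import numpy as np, cv2, pickle
from scipy.spatial.transform import Rotation as R
def rot(a): return R.from_euler("xyz",a,degrees=True).as_matrix()
def foc(c): return c["image"].shape[0]/2/np.tan(np.radians(c["vfov"]/2))
def ray(c,u,v,fish=False):
    x=(u-c["cx"])/foc(c); y=(v-c["cy"])/foc(c)
    if fish:
        r=np.hypot(x,y)+1e-12; d=np.array([x/r*np.sin(r),-y/r*np.sin(r),-np.cos(r)])
    else: d=np.array([x,-y,-1.])
    return rot(c["attitude"])@d
def plane(c,u,v,z,fish=False):
    d=ray(c,u,v,fish); o=np.array(c["xyz"]); return o+d*(z-o[2])/d[2]
def proj(c,p,fish=False):
    q=rot(c["attitude"]).T@(np.array(p)-c["xyz"]); x,y,z=q[0],-q[1],-q[2]
    if fish:
        h=np.hypot(x,y)+1e-12; t=np.arctan2(h,z); x,y,z=x/h*t,y/h*t,1
    return np.array([c["cx"]+foc(c)*x/z, c["cy"]+foc(c)*y/z])
def tri(obs): # [(cam,u,v,fish)]
    A=np.zeros((3,3));b=np.zeros(3)
    for c,u,v,f in obs:
        d=ray(c,u,v,f);d/=np.linalg.norm(d);P=np.eye(3)-np.outer(d,d);A+=P;b+=P@c["xyz"]
    return np.linalg.solve(A,b)
def brass(c,amin=30):
    h=cv2.cvtColor(c["image"],cv2.COLOR_BGR2HSV); m=cv2.inRange(h,(8,140,60),(28,255,255))
    n,l,s,ce=cv2.connectedComponentsWithStats(m); return [(s[i,4],*s[i,:4],*ce[i]) for i in range(1,n) if s[i,4]>=amin]
def to_tool(st,p): # vector world from TCP to p, in tool axes
    return rot(st["eef_rot"]).T@(np.array(p)-st["tcp_pos"])
E
python3 - <<'E'
from lib import *
np.set_printoptions(precision=1,suppress=True)
c=pickle.load(open("top0.pkl","rb"))
def P(n,u,v,z): print(n,plane(c,u*.64,v*.64,z))
for n,u,v,z in [("cap",486,304,20),("cap",513,328,20),("cap",565,325,20),("pk",221,253,34),("pk",251,255,34),("pk",216,282,34),("pk",246,285,34),("knobtop",342,277,100),("unitTL",319,252,60),("unitTR",422,263,60),("unitBL",313,310,60),("unitBR",416,322,60),("button",387,284,87),("bar",411,269,115),("fin",455,353,20),("sparefin",508,280,20),("clip",498,370,7),("spool",558,366,60),("eraser",582,297,10)]: P(n,u,v,z)
for n,u,v in [("cap",486,304),("panel",365,310),("plate",235,268),("bench",450,300)]:
    d=c["depth"][int(v*.64),int(u*.64)]; r=ray(c,u*.64,v*.64); print(n,d,c["xyz"]+r*d)
E
```

```text
cap [ 445.8 -235.8   20. ]
cap [ 402.7 -293.2   20. ]
cap [ 419.5 -396.4   20. ]
pk [491.9 306.1  34. ]
pk [494.  245.3  34. ]
pk [431.4 307.1  34. ]
pk [431.6 246.5  34. ]
knobtop [452.9  52.1 100. ]
unitTL [507.8 106.6  60. ]
unitTR [506.7 -98.7  60. ]
unitBL [390.5 104.   60. ]
unitBR [387.7 -98.1  60. ]
button [451.1 -34.7  87. ]
bar [478.6 -77.4 115. ]
fin [ 340.6 -182.1   20. ]
sparefin [ 499.9 -276.5   20. ]
clip [ 317.3 -271.3    7. ]
spool [ 330.7 -377.8   60. ]
eraser [ 482.6 -430.1   10. ]
cap 1460.8239 [ 445.6 -235.7   20.9]
panel 1414.6932 [400.5   3.   62.7]
plate 1458.7356 [463.6 273.2  35.3]
bench 1485.1182 [ 451.  -164.6   -1.6]
```

Units first: shifts go in cm and turns go in units of 10 degrees. So 68 mm is 6.8, -40 mm is -4, -40 degrees is -4.

```bash
echo '3.4 -3.6 -1 0 0 -0.8 1
6.8 -7.3 -2 0 0 -1.6 1
10.2 -11 -3 0 0 -2.4 1
13.6 -14.6 -4 0 0 -3.2 1
17 -18.2 -4 0 0 -4 1' | python3 nudge.py 20; python3 -c "
from rig import manip
from lib import *
s=manip.observe();print(s['joints'],s['eef_rot'],to_tool(s,[450,-80,240]))"
```

```text
time: 0.65
tcp_pos: [359.2, -379.0, 237.2]
eef_rot: [179.9, 0.0, 64.9]
force: [0.8, -0.1, 0.1]
opening: 1.001
gripper_force: 0.0
[ 47.14385719   8.28574412  -8.52338988 108.28090199   1.39344466
  63.43482737  12.97046053] [1.79912403e+02 4.42621587e-02 6.48834846e+01] [309.24744998 -44.66560259  -3.15558517]
```

Scaled: 49 mm is 4.9, -7 mm is -0.7, -25 degrees is -2.5.

```bash
echo '4.9 -0.7 0 0 0 -0.5 1
9.8 -1.4 0 0 0 -1 1
14.7 -2.1 0 0 0 -1.5 1
19.6 -2.8 0 0 0 -2 1
24.5 -3.5 0 0 0 -2.5 1' | python3 nudge.py ; echo '0 0 0 0 0 0 1
0 0 0 0 0 0 1' | python3 nudge.py
cat > look.py <<'E'
import sys,time
from rig import manip
from lib import *
n,out=sys.argv[1],sys.argv[2]
c=manip.read_camera(n);s=manip.observe();c["st"]=s;pickle.dump(c,open(out+".pkl","wb"))
im=cv2.resize(c["image"],(800,600),interpolation=cv2.INTER_CUBIC);cv2.imwrite("pics/"+out+".png",im)
E
python3 look.py wrist w1; python3 -c "
from rig import manip
s=manip.observe();print(s['joints'],s['tcp_pos'],s['eef_rot'])"
```

```text
time: 1.15
tcp_pos: [432.3, -142.3, 236.2]
eef_rot: [180.0, 0.0, 89.8]
force: [2.0, -0.5, 0.0]
opening: 0.996
gripper_force: 0.0
time: 1.35
tcp_pos: [432.3, -143.4, 236.0]
eef_rot: [-180.0, 0.0, 89.7]
force: [-0.6, -0.0, 0.0]
opening: 0.997
gripper_force: 0.0
[ 32.51608241   2.57145903 -22.60328274 114.95620697   1.12343305
  62.68946045   8.96479115] [ 432.02093555 -144.49485937  235.95318928] [-1.79983189e+02  7.47389402e-03  8.95472820e+01]
```

View pics/w1.png

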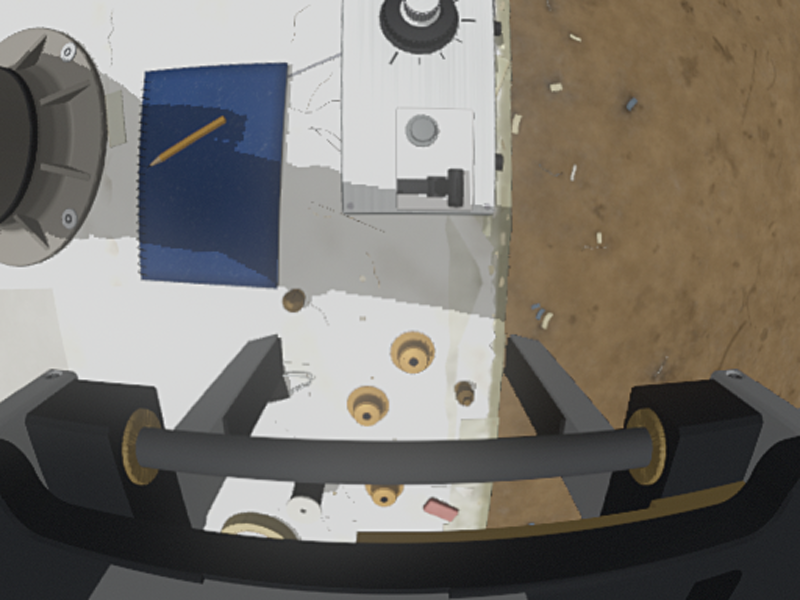

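Run:
```python
from lib import *
np.set_printoptions(precision=1,suppress=True)
c=pickle.load(open("w1.pkl","rb"))
for n,u,v,z in [("button",422,128,87.5),("bar",456,188,115),("unitBR",495,214,60),("unitBL",344,213,60),("modTL",397,107,76),("modTR",472,110,76),("cap",413,350,26),("cap",368,405,26),("cap",383,496,26),("knob",422,10,106)]: print(n,plane(c,u*.64,v*.64,z,1))
print(c["xyz"],c["attitude"],c["st"]["tcp_pos"])
```

```text
button [453.2 -35.8  87.5]
bar [474.1 -78.8 115. ]
unitBR [513.2 -99.9  60. ]
unitBL [393.7 -99.2  60. ]
modTL [435.6 -18.6  76. ]
modTR [491.5 -19.9  76. ]
cap [ 449.7 -226.8   26. ]
cap [ 407.  -283.6   26. ]
cap [ 419.6 -396.7   26. ]
knob [453.   48.4 106. ]
[432.2 -73.  424.3] [-14.3  -0.   -0.3] [ 432.  -144.5  236. ]
```

Scaled: 108 mm is 10.8, 72 mm is 7.2.

```bash
echo '3.6 0.7 2 0 0 0 0
7.2 1.4 4 0 0 0 0
10.8 2.1 7.6 0 0 0 0
10.8 2.1 7.6 0 0 0 0
10.8 2.1 7.6 0 0 0 0' | python3 nudge.py ; python3 look.py wrist w2
```

```text
time: 1.9
tcp_pos: [453.5, -37.0, 159.3]
eef_rot: [-179.9, -0.0, 89.5]
force: [-0.7, -0.4, -0.0]
opening: 0.606
gripper_force: 0.0
```

View pics/w2.png

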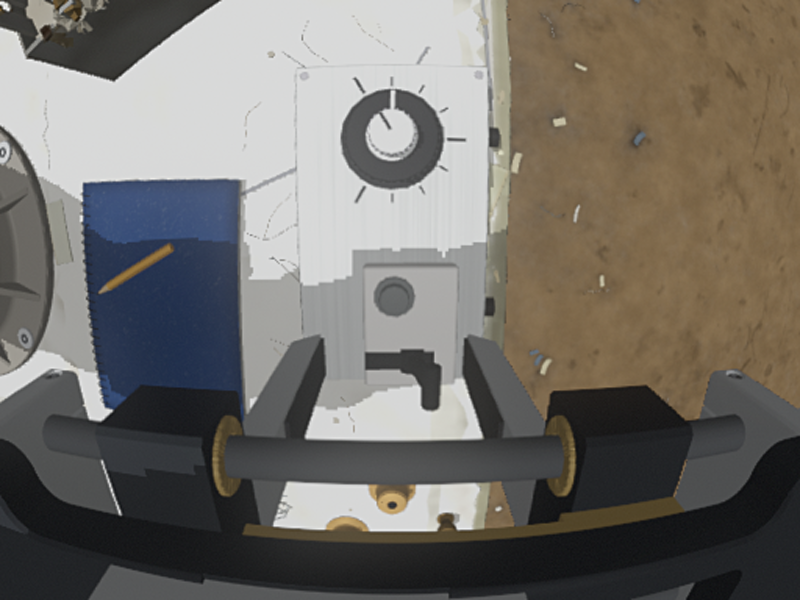

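```bash
echo '0 0 0 0 0 0 0
0 0 0 0 0 0 0
0 0 0 0 0 0 0' | python3 nudge.py
python3 - <<'E'
from lib import *
np.set_printoptions(precision=1,suppress=True)
a=pickle.load(open("w1.pkl","rb"));c=pickle.load(open("w2.pkl","rb"))
S=.64
print("button tri",tri([(a,422*S,128*S,1),(c,394*S,296*S,1)]))
print("modTL tri",tri([(a,397*S,107*S,1),(c,364*S,264*S,1)]), tri([(a,472*S,110*S,1),(c,458*S,265*S,1)]))
for n,u,v,z in [("button",394,294,87.5),("modTL",364,264,76),("modTR",458,265,76),("unitTL",296,67,60),("unitTR",487,67,60),("mark0out",356,78,60),("m4 in",447,139,60),("m4 out",466,139,60),("m7",392,200,60),("m1",392,78,60),("ring pointer in",393,107,82),("ring pointer out",393,90,82),("timer in",389,127,106.5),("timer out",382,112,106.5)]: print(n,plane(c,u*S,v*S,z,1))
# ring by dark mask
h=c["image"];g=cv2.cvtColor(h,cv2.COLOR_BGR2GRAY);m=(g<75).astype(np.uint8);m[:45]=0;m[130:]=0;m[:,:210]=0;m[:,290:]=0
k=max(cv2.findContours(m,cv2.RETR_EXTERNAL,cv2.CHAIN_APPROX_NONE)[0],key=len);e=cv2.minEnclosingCircle(k);print(e,plane(c,*e[0],82,1))
q=cv2.inRange(g,140,255)
E
```

```text
time: 2.25
tcp_pos: [454.3, -37.2, 160.6]
eef_rot: [179.9, 0.0, 89.5]
force: [-0.0, -0.6, -0.3]
opening: 0.316
gripper_force: 0.0
button tri [453.6 -35.1  81.2]
modTL tri [435.5 -17.7  70.4] [492.8 -18.9  69.3]
button [453.6 -32.3  87.5]
modTL [435.8 -16.7  76. ]
modTR [492.  -17.6  76. ]
unitTL [393.8 106.8  60. ]
unitTR [512.4 105.6  60. ]
mark0out [431.4  97.5  60. ]
m4 in [486.8  58.4  60. ]
m4 out [498.6  58.7  60. ]
m7 [452.8  20.4  60. ]
m1 [453.4  97.   60. ]
ring pointer in [453.9  75.   82. ]
ring pointer out [454.  85.  82.]
timer in [451.8  60.6 106.5]
timer out [448.2  68.5 106.5]
((275.5, 97.5), 14.57748031616211) [474.8  48.7  82. ]
```

Scaled: 55 mm is 5.5, 40 mm is 4.

```bash
echo '0.15 -0.05 2 0 0 0 0
0.15 -0.05 4 0 0 0 0
0.15 -0.05 5.5 0 0 0 0
0.15 -0.05 5.5 0 0 0 0
0.15 -0.05 5.5 0 0 0 0' | python3 nudge.py
```

```text
time: 2.75
tcp_pos: [453.7, -34.9, 105.5]
eef_rot: [180.0, -0.0, 89.6]
force: [-0.7, 0.4, -0.4]
opening: 0.001
gripper_force: 0.0
```

Scaled: 10 mm is 1, 8 mm is 0.8.

```bash
echo '0 0 0.3 0 0 0 0
0 0 0.6 0 0 0 0
0 0 0.8 0 0 0 0
0 0 1 0 0 0 0
0 0 1 0 0 0 0' | python3 nudge.py; echo '0 0 0.05 0 0 0 0
0 0 0.05 0 0 0 0' | python3 nudge.py
```

```text
time: 3.25
tcp_pos: [453.4, -34.8, 94.9]
eef_rot: [-180.0, -0.0, 89.6]
force: [-0.6, -0.2, -0.3]
opening: 0.002
gripper_force: 0.0
time: 3.45
tcp_pos: [453.6, -34.8, 94.6]
eef_rot: [180.0, -0.0, 89.6]
force: [0.3, 0.0, -0.3]
opening: 0.009
gripper_force: 0.0
```

Scaled: 1.5 mm is 0.15, 3 mm is 0.3.

```bash
echo '0 0 0.15 0 0 0 0
0 0 0.3 0 0 0 0
0 0 0.3 0 0 0 0' | python3 nudge.py; echo '0 0 0.15 0 0 0 0
0 0 0.3 0 0 0 0
0 0 0.3 0 0 0 0' | python3 nudge.py; python3 look.py wrist w3
```

```text
time: 3.75
tcp_pos: [453.4, -34.9, 91.4]
eef_rot: [-180.0, -0.0, 89.6]
force: [-0.3, -0.3, -0.3]
opening: 0.004
gripper_force: 0.0
time: 4.05
tcp_pos: [453.4, -34.8, 88.3]
eef_rot: [-180.0, -0.0, 89.6]
force: [0.5, 0.3, -0.4]
opening: 0.006
gripper_force: 0.0
```

View pics/w3.png

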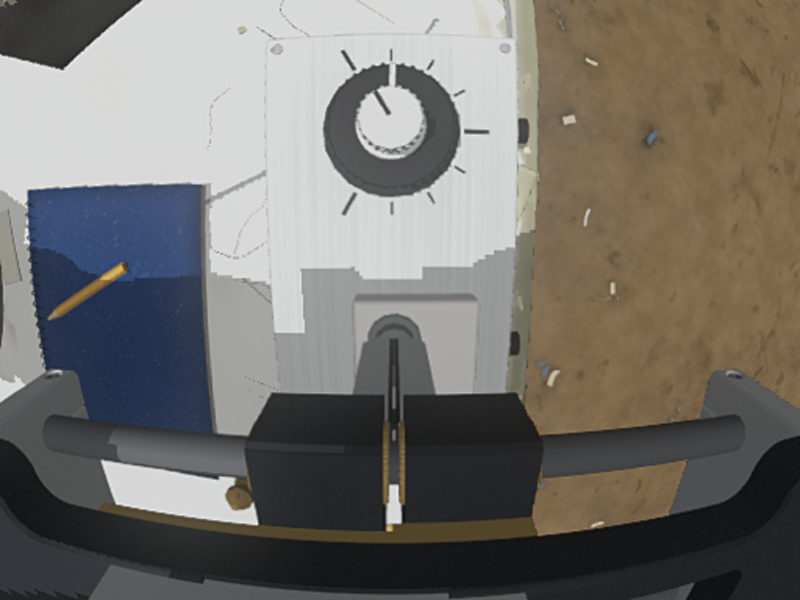

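```bash
echo '0 0 0.1 0 0 0 0
0 0 0.2 0 0 0 0
0 0 0.2 0 0 0 0' | python3 nudge.py; echo '0 0 0.1 0 0 0 0
0 0 0.2 0 0 0 0
0 0 0.2 0 0 0 0' | python3 nudge.py;python3 -c "
from rig import manip
s=manip.observe();print(s['joint_efforts'],s['force'],s['torque'])
from lib import *
c=manip.read_camera('scene');pickle.dump(c,open('s1.pkl','wb'));cv2.imwrite('pics/s1.png',cv2.resize(c['image'][140:290,190:390],(800,600),interpolation=cv2.INTER_CUBIC))"
```

```text
time: 4.4
tcp_pos: [453.5, -34.9, 86.5]
eef_rot: [-180.0, -0.0, 89.6]
force: [-0.3, -0.3, 0.1]
opening: 0.005
gripper_force: 0.0
time: 4.7
tcp_pos: [453.5, -34.8, 84.4]
eef_rot: [-180.0, -0.0, 89.6]
force: [0.2, 0.2, -0.2]
opening: 0.005
gripper_force: 0.0
[-3.01246857e-02 -6.04019523e+01 -3.84193137e+00 -3.44756484e+01
  5.87896920e-05 -7.04302685e-02 -3.88795906e-02] [ 0.21862684  0.191117   -0.22609968] [-0.09206051 -0.05889943 -0.01375113]
```

View pics/s1.png

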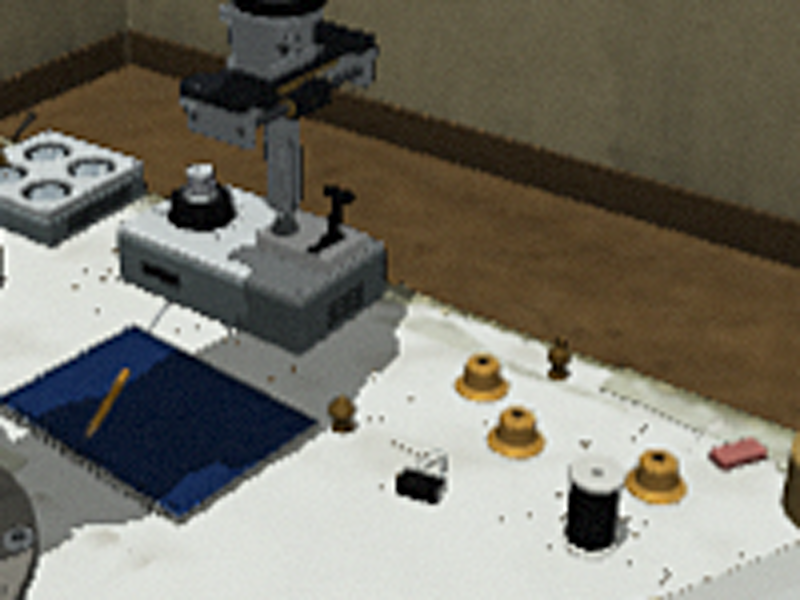

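Run:
```python
from lib import *
c=pickle.load(open("s1.pkl","rb"))
for z in (70,80,87.5,95): p=proj(c,(453.5,-35,z)); print(z,p,(p-[190,140])*4)
print((proj(c,(453,58,106.5))-[190,140])*4, (proj(c,(474,-79,115))-[190,140])*4)
w=pickle.load(open("w3.pkl","rb"));print(w["xyz"],w["attitude"]);
for z in (70,80,90,100): print(z,proj(w,(453.5,-35,z),1)/.64)
# depth wrist check
a=pickle.load(open("w2.pkl","rb"))
for u,v in [(394,294),(420,340),(340,220),(270,110),(393,130)]:
    U,V=int(u*.64),int(v*.64);d=a["depth"][V,U];r=ray(a,u*.64,v*.64,1);R_=rot(a["attitude"]);k=-(R_.T@r)[2];print(u,v,d,a["xyz"]+r*d/k)
```

```text
70 [261.15133267 198.08915352] [284.60533069 232.35661407]
80 [261.10835497 195.53186287] [284.43341988 222.12745149]
87.5 [261.07590019 193.6007147 ] [284.30360075 214.40285882]
95 [261.04325367 191.658158  ] [284.17301469 206.63263201]
[201.19624767 165.79731153] [340.32019288 191.07302688]
[453.50827218  35.58440253 276.64810729] [-14.33074788  -0.02886658  -0.44686374]
70 [394.19606729 331.98739489]
80 [394.24987052 339.17455561]
90 [394.30862851 347.03968003]
100 [394.37301917 355.67822523]
394 294 268.1156 [453.55338483 -32.25805324  87.71032438]
420 340 288.7162 [469.52131136 -65.24792263  74.81666861]
340 220 286.39822 [420.16240111   8.35608829  58.58561976]
270 110 323.19354 [3.61078029e+02 8.96042491e+01 6.82098693e-02]
393 130 228.0987 [453.78628126  59.05052504 105.70398437]
```

```bash
python3 look.py wrist w4
python3 - <<'E'
from lib import *
np.set_printoptions(precision=1,suppress=True)
for f in("w3","w4"):
  a=pickle.load(open(f+".pkl","rb"));print(f)
  for u in (370,382,388,400,415):
   for v in (318,324,330,336,345,360):
    U,V=int(u*.64),int(v*.64);d=a["depth"][V,U];r=ray(a,u*.64,v*.64,1);k=-(rot(a["attitude"]).T@r)[2];print(u,v,a["xyz"]+r*d/k)
w=a;cv2.imwrite("pics/w4c.png",cv2.resize(w["image"][150:280,190:330],(700,650),interpolation=cv2.INTER_CUBIC)[:600])
E
```

```text
w3
370 318 [442.6 -26.5  75. ]
370 324 [442.5 -29.3  75.3]
370 330 [442.7 -30.9  79.1]
370 336 [442.6 -33.4  80.2]
370 345 [444.2 -26.8 109.3]
370 360 [445.  -26.3 125.8]
382 318 [448.1 -25.5  78.4]
382 324 [448.1 -27.8  80. ]
382 330 [448.2 -28.9  85.1]
382 336 [448.6 -26.  101.1]
382 345 [448.8 -26.8 109.5]
382 360 [449.1 -26.7 124.8]
388 318 [450.8 -25.3  79.2]
388 324 [450.8 -27.6  80.5]
388 330 [450.8 -28.3  86.8]
388 336 [451.  -26.1 101. ]
388 345 [451.1 -26.9 109. ]
388 360 [451.3 -26.4 125.5]
400 318 [456.1 -25.3  79.1]
400 324 [456.1 -28.1  79.2]
400 330 [456.  -28.3  87. ]
400 336 [455.8 -25.9 101.5]
400 345 [455.7 -27.2 108.6]
400 360 [455.5 -26.5 125.3]
415 318 [462.9 -26.2  76.5]
415 324 [462.9 -28.7  77.7]
415 330 [462.8 -31.1  79. ]
415 336 [462.9 -34.1  78.5]
415 345 [461.4 -26.8 109.7]
415 360 [460.7 -26.6 125.3]
w4
370 318 [442.9 -24.8  76.5]
370 324 [442.8 -27.8  76. ]
370 330 [442.8 -30.7  75.9]
370 336 [442.9 -32.4  79. ]
370 345 [444.2 -26.8 105.5]
370 360 [445.  -26.8 120.7]
382 318 [448.2 -25.   76.3]
382 324 [448.2 -27.3  77.7]
382 330 [448.3 -28.8  81.4]
382 336 [448.7 -26.3  96.6]
382 345 [448.9 -26.9 105.2]
382 360 [449.2 -26.1 122.4]
388 318 [450.9 -24.4  78.1]
388 324 [450.9 -26.8  79.1]
388 330 [451.  -27.4  85.7]
388 336 [451.1 -26.4  96.2]
388 345 [451.2 -26.9 105.3]
388 360 [451.3 -27.  120.3]
400 318 [456.2 -24.5  78.1]
400 324 [456.1 -26.9  79.2]
400 330 [456.1 -27.9  84.2]
400 336 [455.9 -26.4  96.3]
400 345 [455.8 -27.  105.1]
400 360 [455.5 -26.9 120.5]
415 318 [462.9 -25.3  75.6]
415 324 [462.9 -27.9  76.2]
415 330 [462.7 -29.6  79.4]
415 336 [462.8 -32.7  78.7]
415 345 [461.5 -26.9 105.5]
415 360 [460.8 -26.7 121.2]
```

View pics/w4c.png

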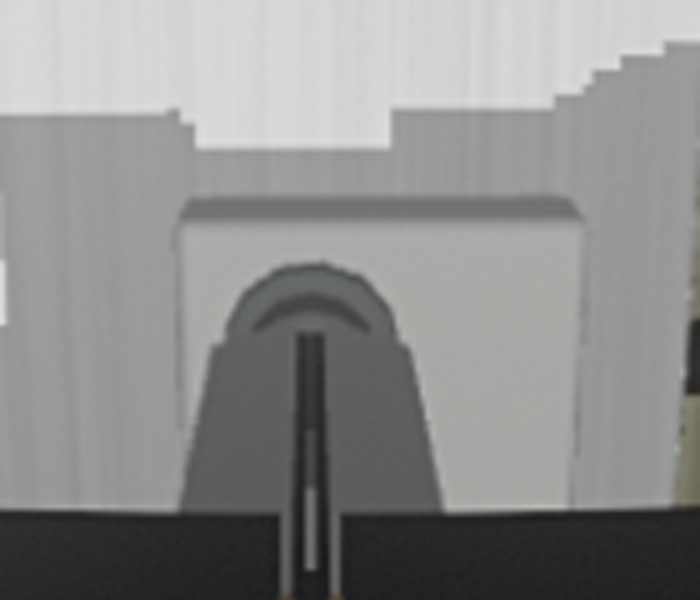

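Run:
```python
from lib import *
np.set_printoptions(precision=1,suppress=True)
for f,us in(("w1",(270,276,514)),("w2",(320,)),("w4",(385,400))):
  a=pickle.load(open(f+".pkl","rb"));s=a["st"];print(f,s["tcp_pos"],a["xyz"]-s["tcp_pos"],a["attitude"])
  for u in us:
   for v in range(328,352,3):
    U,V=int(u*.64),int(v*.64);d=a["depth"][V,U];r=ray(a,u*.64,v*.64,1);k=-(rot(a["attitude"]).T@r)[2];print(u,v,a["xyz"]+r*d/k-s["tcp_pos"])
```

```text
w1 [ 432.  -144.5  236. ] [  0.2  71.5 188.4] [-14.3  -0.   -0.3]
270 328 [-121.4  -69.1 -234.6]
270 331 [-121.6  -72.1 -234.4]
270 334 [-122.4  -75.9 -236.2]
270 337 [-50.8   9.   12. ]
270 340 [-49.6   9.3  16.6]
270 343 [-48.9   9.1  19.6]
270 346 [-48.3   8.8  21.9]
270 349 [-47.6   8.6  24.8]
276 328 [-115.3  -69.2 -235.1]
276 331 [-115.5  -72.2 -234.7]
276 334 [-115.7  -75.3 -234.5]
276 337 [-48.3   9.   11.9]
276 340 [-47.9   8.2  13.5]
276 343 [-47.3   7.9  16.1]
276 346 [  0.2  71.5 188.4]
276 349 [-46.8   6.4  18.9]
514 328 [  335.3  -331.8 -1012.8]
514 331 [  337.5  -342.6 -1018.4]
514 334 [  335.5  -348.3 -1009. ]
514 337 [49.7  8.4 12.1]
514 340 [48.8  8.3 15.5]
514 343 [49.1  6.8 14.9]
514 346 [48.   7.1 19.1]
514 349 [47.5  6.6 21.1]
w2 [454.  -37.7 160.1] [ -0.   71.1 187.6] [-14.3   0.1  -0.5]
320 328 [ -49.4  -24.3 -100.5]
320 331 [ -49.6  -26.6 -101.1]
320 334 [ -49.6  -28.5 -100.6]
320 337 [-30.2   9.4  12.9]
320 340 [-30.3   7.9  12.3]
320 343 [-30.1   7.3  14.2]
320 346 [-29.6   7.3  17.5]
320 349 [-28.9   7.7  22. ]
w4 [453.5 -34.8  84.5] [  0.   70.4 188.3] [-14.3  -0.   -0.4]
385 328 [-4.   6.2 -5.1]
385 331 [-3.9  6.4 -0.4]
385 334 [-3.8  6.3  3.3]
385 337 [-3.7  7.8 11.3]
385 340 [-3.6  8.2 15.9]
385 343 [-3.6  8.1 19.1]
385 346 [-3.5  8.5 23.5]
385 349 [-3.4  8.7 27. ]
400 328 [ 2.6  6.7 -3.6]
400 331 [ 2.5  6.5 -0.2]
400 334 [2.5 6.5 3.8]
400 337 [ 2.4  8.  11.8]
400 340 [ 2.3  8.2 16.1]
400 343 [ 2.3  7.9 18.6]
400 346 [ 2.2  8.  22.2]
400 349 [ 2.1  8.2 26. ]
```

```bash
for i in 1 2 3; do echo '0 0 0.1 0 0 0 0
0 0 0.2 0 0 0 0
0 0 0.2 0 0 0 0' | python3 nudge.py | egrep "tcp|force:" ; done
```

```text
tcp_pos: [453.5, -34.8, 82.4]
force: [-0.1, 0.6, 0.7]
gripper_force: 0.0
tcp_pos: [453.5, -34.8, 80.4]
force: [-0.1, -0.2, -1.2]
gripper_force: 0.0
tcp_pos: [453.6, -34.8, 78.5]
force: [0.4, -0.1, -0.3]
gripper_force: 0.0
```

Units first: shifts go in cm and turns go in units of 10 degrees. So 1 mm is 0.1.

```bash
for i in 1 2 3; do echo '0 0 0.1 0 0 0 0
0 0 0.1 0 0 0 0
0 0 0.1 0 0 0 0' | python3 nudge.py | egrep "tcp|^force:" ; done; python3 look.py wrist w5;python3 - <<'E'
from lib import *
np.set_printoptions(precision=1,suppress=True)
a=pickle.load(open("w5.pkl","rb"));s=a["st"]
for u in (360,385,400):
   for v in range(310,352,3):
    U,V=int(u*.64),int(v*.64);d=a["depth"][V,U];r=ray(a,u*.64,v*.64,1);k=-(rot(a["attitude"]).T@r)[2];print(u,v,a["xyz"]+r*d/k)
E
```

```text
tcp_pos: [453.6, -34.8, 77.6]
force: [-1.0, -0.2, 1.5]
tcp_pos: [453.6, -34.8, 76.6]
force: [-0.6, 1.0, 2.0]
tcp_pos: [453.6, -34.8, 75.5]
force: [0.2, -0.2, 3.0]
360 310 [439.2 -19.1  74.7]
360 313 [439.2 -20.2  75.4]
360 316 [439.2 -21.6  75.2]
360 319 [439.2 -22.6  76.1]
360 322 [439.2 -24.1  75.7]
360 325 [439.1 -25.5  75.7]
360 328 [439.  -26.9  75.3]
360 331 [439.  -28.2  75.4]
360 334 [439.  -29.3  76.2]
360 337 [439.  -30.8  75.8]
360 340 [438.9 -32.4  75.3]
360 343 [438.9 -33.7  75.5]
360 346 [438.8 -35.2  75.2]
360 349 [438.7 -36.8  74.6]
385 310 [449.9 -18.5  76.8]
385 313 [449.8 -20.2  75.7]
385 316 [449.8 -21.5  75.8]
385 319 [449.8 -22.9  75.5]
385 322 [449.8 -24.1  75.9]
385 325 [449.8 -24.3  79.4]
385 328 [449.8 -25.7  79.1]
385 331 [449.8 -27.2  78.6]
385 334 [449.8 -28.1  79.8]
385 337 [449.9 -26.7  87.6]
385 340 [450.  -26.7  91.4]
385 343 [450.1 -26.7  94.7]
385 346 [450.1 -26.6  98.2]
385 349 [450.2 -26.5 101.6]
400 310 [456.2 -19.1  75. ]
400 313 [456.2 -20.7  74.2]
400 316 [456.2 -21.4  76.2]
400 319 [456.2 -22.9  75.8]
400 322 [456.2 -24.2  75.8]
400 325 [456.1 -24.6  78.6]
400 328 [456.1 -26.   78.3]
400 331 [456.1 -27.   79.4]
400 334 [456.1 -28.2  79.8]
400 337 [456.  -26.5  88.4]
400 340 [455.9 -26.3  92.5]
400 343 [455.9 -26.5  95.4]
400 346 [455.8 -26.5  98.7]
400 349 [455.8 -26.9 100.7]
```

```bash
for i in 1 2; do echo '0 0 0.1 0 0 0 0
0 0 0.15 0 0 0 0
0 0 0.15 0 0 0 0' | python3 nudge.py | egrep "tcp|^force:" ; done;  echo '0 0 0.07 0 0 0 0
0 0 0.07 0 0 0 0
0 0 0.07 0 0 0 0
0 0 0.07 0 0 0 0' | python3 nudge.py
```

```text
tcp_pos: [453.6, -34.8, 74.0]
force: [-0.7, 0.7, 3.0]
tcp_pos: [453.6, -34.8, 72.5]
force: [-1.0, -0.5, 3.9]
time: 7.65
tcp_pos: [453.6, -34.9, 72.2]
eef_rot: [180.0, 0.0, 89.6]
force: [-3.3, -0.2, 14.3]
opening: 0.004
gripper_force: 6.6
```

```bash
echo '0 0 -2 0 0 0 0
0 0 -6 0 0 0 0.2
-4.5 -1 -8 0 0 0 0.4
-9 -2 -10 0 0 0 0.4
-11 -3 -10 0 0 0 0.4' | python3 nudge.py; echo '0 0 0 0 0 0 0.4
0 0 0 0 0 0 0.4' | python3 nudge.py;python3 look.py wrist w6
```

```text
time: 8.15
tcp_pos: [423.0, -148.1, 174.0]
eef_rot: [179.8, 0.1, 89.4]
force: [0.4, 0.1, 0.0]
opening: 0.312
gripper_force: 0.0
time: 8.35
tcp_pos: [422.5, -144.5, 171.7]
eef_rot: [-180.0, -0.0, 89.5]
force: [-0.6, 0.6, 0.7]
opening: 0.399
gripper_force: 0.0
```

View pics/w6.png

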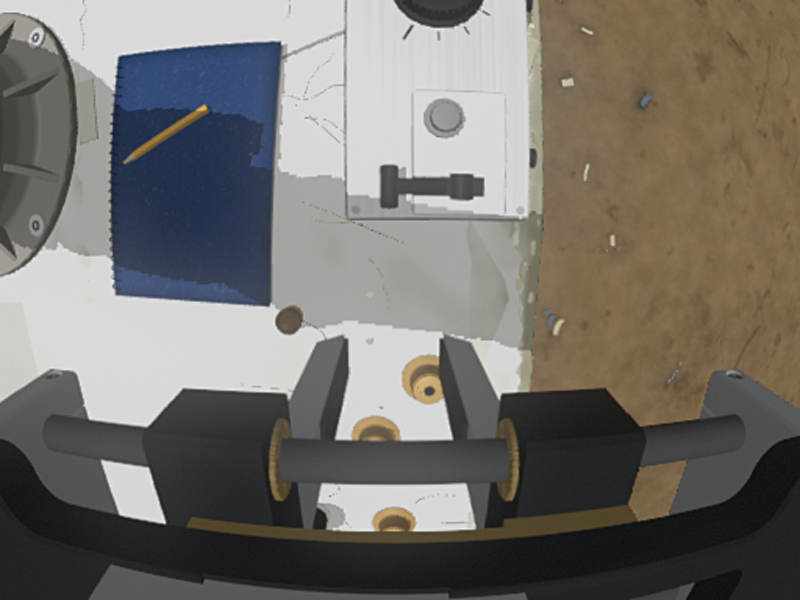

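```bash
cat > dep.py <<'E'
from lib import *
def dpt(a,u,v,fish=1): # 800x600 px
    U,V=int(u*.64),int(v*.64);d=np.median(a["depth"][V-1:V+2,U-1:U+2]);r=ray(a,u*.64,v*.64,fish);k=-(rot(a["attitude"]).T@r)[2];return a["xyz"]+r*d/k
E
python3 - <<'E'
from dep import *
np.set_printoptions(precision=1,suppress=True)
a=pickle.load(open("w6.pkl","rb"));print(a["st"]["tcp_pos"])
for u,v in [(389,172),(389,186),(389,200),(425,186),(460,186),(445,116)]:print(u,v,dpt(a,u,v),plane(a,u*.64,v*.64,87,1))
E
```

```text
[ 422.8 -143.9  171.6]
389 172 [420.4 -69.9  87.1] [420.4 -69.9  87. ]
389 186 [420.3 -78.1  87.6] [420.3 -78.1  87. ]
389 200 [420.2 -86.3  87.6] [420.2 -86.4  87. ]
425 186 [441.7 -78.3  80.4] [441.3 -78.2  87. ]
460 186 [463.1 -78.2  78.9] [461.9 -78.1  87. ]
445 116 [453.1 -36.7  87.7] [453.2 -36.6  87. ]
```

Scaled: 66 mm is 6.6, 52 mm is 5.2, 34 degrees is 3.4.

```bash
echo '1.3 0 0 0 0 0.85 0.55
2.6 0 0 0 0 1.7 0.55
3.9 -0.2 0 0 0 2.55 0.55
5.2 -0.3 0 0 0 3.4 0.55
6.6 -0.3 0 0 0 4.25 0.55' | python3 nudge.py >/dev/null; echo '0 0 0 0 0 0.85 0.55
0 0 0 0 0 1.7 0.55
0 0 0 0 0 2.55 0.55
0 0 0 0 0 3.4 0.55
0 0 0 0 0 4.25 0.55' | python3 nudge.py; echo '0 0 0 0 0 0.45 0.55
0 0 0 0 0 0.45 0.55' | python3 nudge.py; python3 look.py wrist w7; python3 -c "
from rig import manip
from lib import *
s=manip.observe();print(s['joints'],s['tcp_pos'],s['eef_rot'],to_tool(s,[420.3,-78.2,66]))"
```

```text
time: 9.4
tcp_pos: [420.4, -77.1, 171.5]
eef_rot: [-180.0, 0.0, 4.4]
force: [-0.0, -0.2, 0.8]
opening: 0.549
gripper_force: 0.0
time: 9.6
tcp_pos: [420.3, -77.3, 171.5]
eef_rot: [-180.0, 0.0, 0.1]
force: [-0.2, -0.2, -0.8]
opening: 0.549
gripper_force: 0.0
[ 24.41056805   3.81356553 -23.26841244 122.49436072   1.83514287
  54.04954455 -89.60268311] [420.31594677 -77.48580573 171.54486192] [-1.79979066e+02  3.35882897e-02  2.87628233e-01] [4.23413182e-02 7.52667821e-01 1.05544587e+02]
```

```bash
echo '0 0.1 3.5 0 0 0 0.55
0 0.1 7 0 0 0 0.55
0 0.1 9.5 0 0 0 0.55
0 0.1 10.5 0 0 0 0.55
0 0.1 10.5 0 0 0 0.55' | python3 nudge.py; echo '0 0 0 0 0 0 0.1
0 0 0 0 0 0 0.1
0 0 0 0 0 0 0.1
0 0 0 0 0 0 0.1
0 0 0 0 0 0 0.1' | python3 nudge.py 12;python3 look.py wrist w8
```

```text
time: 10.15
tcp_pos: [419.6, -79.0, 66.0]
eef_rot: [-180.0, 0.1, 0.2]
force: [-0.0, -0.2, 0.2]
opening: 0.55
gripper_force: 0.0
time: 10.65
tcp_pos: [420.8, -77.6, 67.6]
eef_rot: [-179.9, -0.1, 0.1]
force: [-2.8, 16.5, 8.4]
opening: 0.274
gripper_force: 12.0
```

View pics/w8.png

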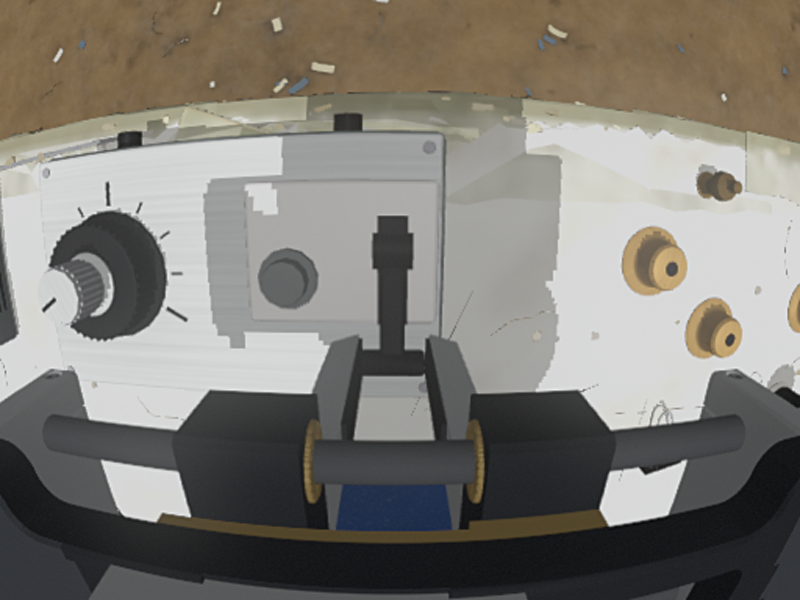

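Scaled: -26 mm is -2.6, 25 mm is 2.5.

```bash
echo '0.3 -0.2 -0.7 0 0 0 0.1
0.67 -0.2 -1.45 0 0 0 0.1
1.2 -0.2 -2.1 0 0 0 0.1
1.8 -0.2 -2.6 0 0 0 0.1
2.5 -0.2 -3 0 0 0 0.1' | python3 nudge.py; echo '0.75 0 -0.25 0 0 0 0.1
1.4 0 -0.4 0 0 0 0.1
2 0 -0.4 0 0 0 0.1
2.5 0 -0.4 0 0 0 0.1
2.5 0 -0.4 0 0 0 0.1' | python3 nudge.py
```

```text
time: 11.2
tcp_pos: [445.5, -77.2, 97.7]
eef_rot: [-180.0, -0.0, 0.1]
force: [-1.1, 6.2, -1.6]
opening: 0.273
gripper_force: 12.0
time: 11.7
tcp_pos: [471.2, -77.2, 101.6]
eef_rot: [-180.0, -0.1, 0.1]
force: [-0.3, 4.4, 7.4]
opening: 0.272
gripper_force: 12.0
```

```bash
echo '0 0 0 0 0 0 0.6
0 0 0 0 0 0 0.6
0 0 0 0 0 0 0.6
0 0 -2 0 0 0 0.6
0 0 -6 0 0 0 0.6' | python3 nudge.py; echo '-1.5 0 -2 0 0 0 1
-3 0 -2 0 0 0 1
-3 0 -2 0 0 0 1
-3 0 -2 0 0 0 1' | python3 nudge.py;python3 look.py wrist w9
python3 - <<'E'
from dep import *
np.set_printoptions(precision=1,suppress=True)
a=pickle.load(open("w9.pkl","rb"));print(a["st"]["tcp_pos"],a["st"]["joints"])
p=proj(a,(474,-77.5,120),1)/.64;print(p)
for u in range(-40,41,20):
  print([dpt(a,p[0]+v,p[1]+u) for v in (-5,)])
E
```

```text
time: 12.2
tcp_pos: [468.3, -77.6, 159.5]
eef_rot: [-179.9, 0.3, 0.1]
force: [0.5, 0.1, 0.4]
opening: 0.594
gripper_force: 0.0
time: 12.6
tcp_pos: [439.9, -77.8, 180.4]
eef_rot: [180.0, 0.0, 0.0]
force: [-0.1, -0.3, -0.2]
opening: 0.907
gripper_force: 0.0
[440.1 -77.7 180.2] [ 24.1   5.2 -23.4 119.8   2.5  55.5 -90.6]
[390.4 248. ]
[array([492.3, -73.9,  66.3])]
[array([480.3, -74.1,  76.3])]
[array([474. , -74.8, 120. ])]
[array([454.5, -74. ,  76.2])]
[array([441.3, -74. ,  76. ])]
```

View pics/w9.png

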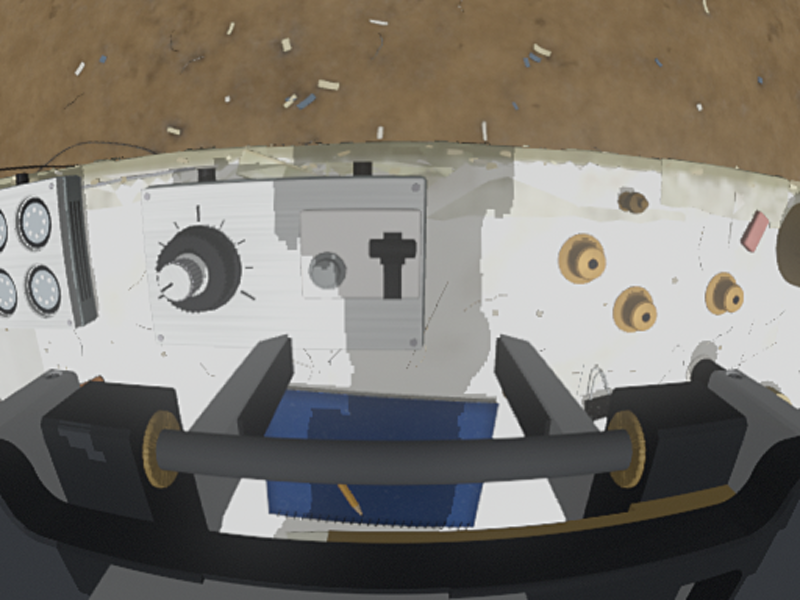

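Scaled: 212 mm is 21.2, 43 mm is 4.3.

```bash
echo '-0.8 4.3 0 0 0 0 0.6
-1.6 8.6 0 0 0 0 0.6
-2.4 12.9 0 0 0 0 0.6
-3 17.2 0 0 0 0 0.6
-3 21.2 0 0 0 0 0.6' | python3 nudge.py; echo '0 0 0 0 0 0 0.6
0 0 0 0 0 0 0.6' | python3 nudge.py;python3 look.py wrist w10
python3 - <<'E'
from dep import *
np.set_printoptions(precision=1,suppress=True)
a=pickle.load(open("w10.pkl","rb"));print(a["st"]["tcp_pos"],a["st"]["joints"],a["xyz"])
for b in brass(a,60): print(b[:5],[x/.64 for x in b[5:]], dpt(a,b[5]/.64,b[6]/.64))
E
```

```text
time: 13.15
tcp_pos: [409.6, -291.7, 180.0]
eef_rot: [-180.0, 0.1, 0.0]
force: [0.8, 0.8, 0.2]
opening: 0.613
gripper_force: 0.0
time: 13.35
tcp_pos: [410.3, -289.9, 179.7]
eef_rot: [-179.9, 0.1, -0.0]
force: [0.4, 0.1, -0.1]
opening: 0.602
gripper_force: 0.0
[ 410.6 -289.   179.9] [ 38.9   9.9 -12.4 114.1   2.5  56.3 -64.6] [ 481.8 -291.5  367.9]
(np.int32(222), np.int32(500), np.int32(197), np.int32(12), np.int32(37)) [np.float64(792.9828265765765), np.float64(340.5686936936937)] [ 349.8 -699.8   39.8]
```

View pics/w10.png

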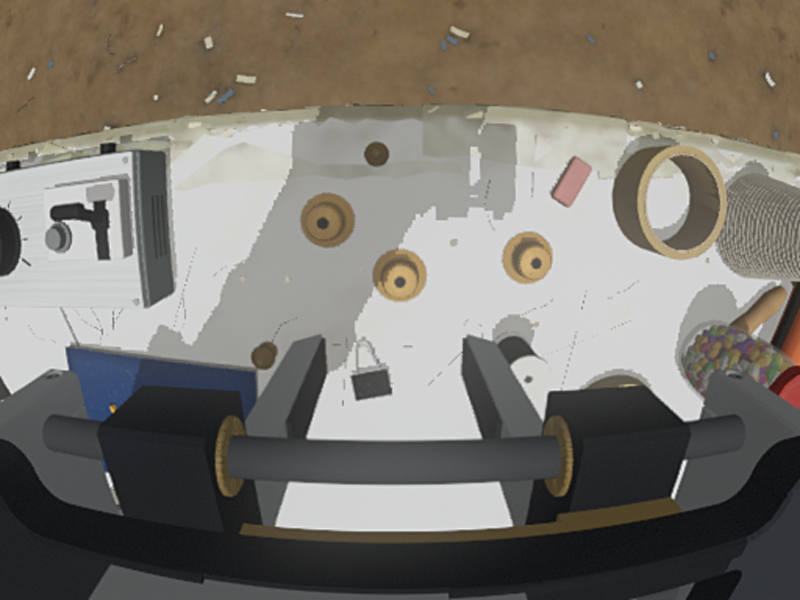

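```bash
cat >> dep.py <<'E'
def caps(a,amin=300):
    h=cv2.cvtColor(a["image"],cv2.COLOR_BGR2HSV); m=cv2.inRange(h,(8,80,60),(28,255,255))
    m=cv2.morphologyEx(m,cv2.MORPH_OPEN,np.ones((3,3)));out=[]
    g=cv2.cvtColor(a["image"],cv2.COLOR_BGR2GRAY).astype(float)
    for k in cv2.findContours(m,cv2.RETR_EXTERNAL,cv2.CHAIN_APPROX_NONE)[0]:
        A=cv2.contourArea(k);(cu,cv_),r=cv2.minEnclosingCircle(k)
        if A<amin or A/(np.pi*r*r)<.75: continue
        q=np.zeros(m.shape,np.uint8);cv2.circle(q,(int(cu),int(cv_)),int(r*.75),1,-1)
        w=np.where(q>0,np.clip(75-g,0,None),0)
        if w.sum()<20: continue
        yy,xx=np.mgrid[:m.shape[0],:m.shape[1]];hu,hv=(w*xx).sum()/w.sum(),(w*yy).sum()/w.sum()
        out.append(dict(px=(cu/.64,cv_/.64),r=r/.64,hole=(hu/.64,hv/.64),rim=plane(a,cu,cv_,4,1),top=plane(a,hu,hv,26,1)))
    return out
E
python3 - <<'E'
from dep import *
np.set_printoptions(precision=1,suppress=True)
a=pickle.load(open("w10.pkl","rb"))
for c in caps(a): print(c)
for u,v in [(322,213),(400,272),(535,253),(314,238),(345,215),(330,300)]: print(dpt(a,u,v))
E
```

```text
{'px': (326.5625, 219.53125), 'r': 26.574140787124634, 'hole': (np.float64(321.90335181451616), np.float64(222.74445564516128)), 'rim': array([ 450.1, -238.4,    4. ]), 'top': array([ 449.7, -238. ,   26. ])}
[ 456.9 -238.2   25.3]
[ 412.1 -296.1   25.4]
[ 427.5 -400.    25.4]
[ 435.7 -228.2    5.6]
[ 453.8 -253.5    7.3]
[ 383.7 -238.9    0.7]
```

```bash
sed -i 's/np.clip(75-g,0,None)/np.clip(np.median(g[q>0])*.6-g,0,None)/; s/<.75: continue/<.6: continue/' dep.py
python3 - <<'E'
from dep import *
np.set_printoptions(precision=1,suppress=True)
a=pickle.load(open("w10.pkl","rb"))
for c in caps(a): print(c)
for u,v in [(322,223),(400,282),(535,263)]:print(plane(a,u*.64,v*.64,26,1))
for u,v in [(327,220),(399.5,275),(527.5,257)]:print(plane(a,u*.64,v*.64,4,1))
print(to_tool(a["st"],(449.8,-238.2,-1)))
E
```

```text
{'px': (399.0985631942749, 274.9398946762085), 'r': 26.09669268131256, 'hole': (np.float64(399.40732758620686), np.float64(281.5193965517241)), 'rim': array([ 405.3, -295.6,    4. ]), 'top': array([ 404.9, -295.6,   26. ])}
{'px': (326.5625, 219.53125), 'r': 26.574140787124634, 'hole': (np.float64(321.85139728096675), np.float64(222.7565615558912)), 'rim': array([ 450.1, -238.4,    4. ]), 'top': array([ 449.7, -238. ,   26. ])}
[ 449.5 -238.1   26. ]
[ 404.5 -296.1   26. ]
[ 419.8 -400.3   26. ]
[ 449.8 -238.7    4. ]
[ 405.3 -295.9    4. ]
[ 420.7 -400.5    4. ]
[ 39.5 -50.5 180.9]
```

```bash
sed -i 's/r=np.hypot(x,y)+1e-12; d/r=np.hypot(x,y)+1e-12; x,y,r=x*SC,y*SC,r*SC; d/; s/t=np.arctan2(h,z); x/t=np.arctan2(h,z)\/SC; x/' lib.py; echo 'SC=1.035' >> lib.py; echo '1.9 -2.6 4 0 0 0 0.55
3.8 -5.3 8 0 0 0 0.55
3.8 -5.3 12 0 0 0 0.55
3.8 -5.3 14.5 0 0 0 0.55
3.8 -5.3 14.5 0 0 0 0.55' | python3 nudge.py; echo '0 0 2 0 0 0 0.55
0 0 3.6 0 0 0 0.55
0 0 3.6 0 0 0 0.55' | python3 nudge.py; echo '0 0 0 0 0 0 0.2
0 0 0 0 0 0 0.2
0 0 0 0 0 0 0.2
0 0 0 0 0 0 0.2' | python3 nudge.py 12
```

```text
time: 13.9
tcp_pos: [446.7, -233.9, 32.9]
eef_rot: [-179.8, 0.3, 0.2]
force: [-0.1, 0.5, -0.4]
opening: 0.552
gripper_force: 0.0
time: 14.2
tcp_pos: [448.3, -235.8, -0.3]
eef_rot: [-180.0, 0.1, 0.1]
force: [-0.1, -0.8, 1.1]
opening: 0.55
gripper_force: 0.0
time: 14.6
tcp_pos: [448.9, -236.8, 0.7]
eef_rot: [180.0, -0.1, 0.1]
force: [-1.9, 1.5, 10.1]
opening: 0.295
gripper_force: 12.0
```

```bash
echo '0 0 -3 0 0 0 0.2
0 0 -7.5 0 0 0 0.2
0 0 -12 0 0 0 0.2
0 -2 -16 0 0 0 0.2
0 -6 -17 0 0 0 0.2' | python3 nudge.py|egrep "tcp|open|force"; echo '-0.5 -4.8 0 0 0 0 0.2
-1 -9.6 0 0 0 0 0.2
-1.5 -14.4 0 0 0 0 0.2
-2 -19.2 0 0 0 0 0.2
-2 -24 0 0 0 0 0.2' | python3 nudge.py; echo '-0.5 -4.8 0 0 0 0 0.2
-1 -9.6 0 0 0 0 0.2
-1.5 -14.4 0 0 0 0 0.2
-2 -19.2 0 0 0 0 0.2
-2 -21 0 0 0 0 0.2' | python3 nudge.py; echo '0 0 0 0 0 0 0.2
0 0 0 0 0 0 0.2' | python3 nudge.py; python3 look.py wrist w11; python3 -c "
from rig import manip
s=manip.observe();print(s['joints'],s['tcp_pos'])"
```

```text
tcp_pos: [450.0, -178.5, 174.3]
force: [0.8, 0.2, -0.4]
opening: 0.296
gripper_force: 12.0
time: 15.6
tcp_pos: [427.2, 65.0, 170.4]
eef_rot: [180.0, -0.1, 0.0]
force: [0.9, -1.0, -1.2]
opening: 0.291
gripper_force: 12.0
time: 16.1
tcp_pos: [406.4, 277.9, 170.5]
eef_rot: [-179.9, -0.0, 0.3]
force: [0.6, -0.9, 0.1]
opening: 0.29
gripper_force: 12.0
time: 16.3
tcp_pos: [407.6, 273.0, 169.8]
eef_rot: [180.0, 0.0, 0.1]
force: [0.6, -0.6, -0.6]
opening: 0.295
gripper_force: 12.0
[  -5.98081241   12.29272195  -39.46535392  114.86144911    9.42118666
   55.98835519 -140.08175191] [407.85601412 272.31939477 169.7945941 ]
```

View pics/w11.png

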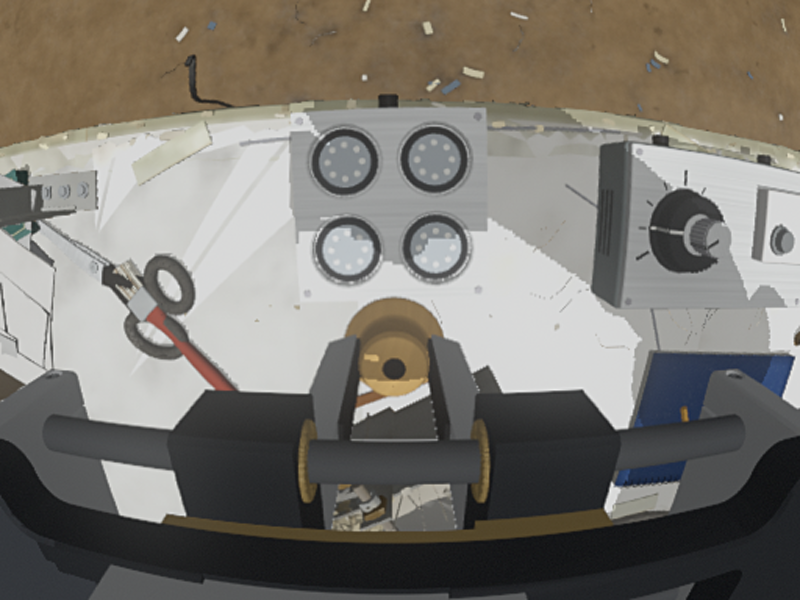

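Run:
```python
from dep import *
np.set_printoptions(precision=1,suppress=True)
a=pickle.load(open("w11.pkl","rb"));s=a["st"];print(s["tcp_pos"],a["xyz"])
g=cv2.cvtColor(a["image"],cv2.COLOR_BGR2GRAY)
m=(g<70).astype(np.uint8);m[:75]=0;m[185:]=0;m[:,:195]=0;m[:,305:]=0
for k in cv2.findContours(m,cv2.RETR_EXTERNAL,cv2.CHAIN_APPROX_NONE)[0]:
    if cv2.contourArea(k)>300:
        e=cv2.fitEllipse(k);print(e[0][0]/.64,e[0][1]/.64,e[1],plane(a,*e[0],34,1))
print("hole",dpt(a,380,380),plane(a,395*.64,369*.64,195,1), dpt(a,395,345))
for u,v in [(390,205),(345,160),(435,248),(345,235)]: print(dpt(a,u,v))
```

```text
[407.9 272.3 169.8] [478.9 271.9 358.1]
344.34683322906494 161.1797332763672 (39.848323822021484, 40.601837158203125) [495.1 306.8  34. ]
433.47134590148926 158.88099670410156 (40.01117706298828, 41.09947967529297) [496.7 243.1  34. ]
hole [402.5 277.1 195.3] [407.2 271.1 195. ] [417.2 271.1 194.5]
[463.3 274.1  39.5]
[496.  306.4  33.4]
[431.9 241.3  34.3]
[441.4 306.9  34.1]
```

```bash
echo '4.4 1.4 0 0 0 0 0.2
8.9 2.8 2 0 0 0 0.2
8.9 2.8 6 0 0 0 0.2
8.9 2.8 10 0 0 0 0.2
8.9 2.8 11.5 0 0 0 0.2' | python3 nudge.py; echo '0 0 0 0 0 0 0.2
0 0 0 0 0 0 0.2' | python3 nudge.py; python3 look.py wrist w12;  python3 - <<'E'
from dep import *
np.set_printoptions(precision=1,suppress=True)
a=pickle.load(open("w12.pkl","rb"));s=a["st"];print(s["tcp_pos"],a["xyz"],s["joints"])
E
```

```text
time: 16.85
tcp_pos: [495.6, 242.7, 51.8]
eef_rot: [179.9, 0.2, -0.1]
force: [-0.1, 0.7, 0.5]
opening: 0.295
gripper_force: 12.0
time: 17.05
tcp_pos: [497.5, 245.6, 56.3]
eef_rot: [-180.0, -0.1, 0.0]
force: [-0.2, 0.8, 0.9]
opening: 0.298
gripper_force: 12.0
[497.8 245.9  56.8] [568.4 244.3 244.7] [  -6.3   26.4  -33.   112.8   19.6   46.2 -140.3]
```

View pics/w12.png

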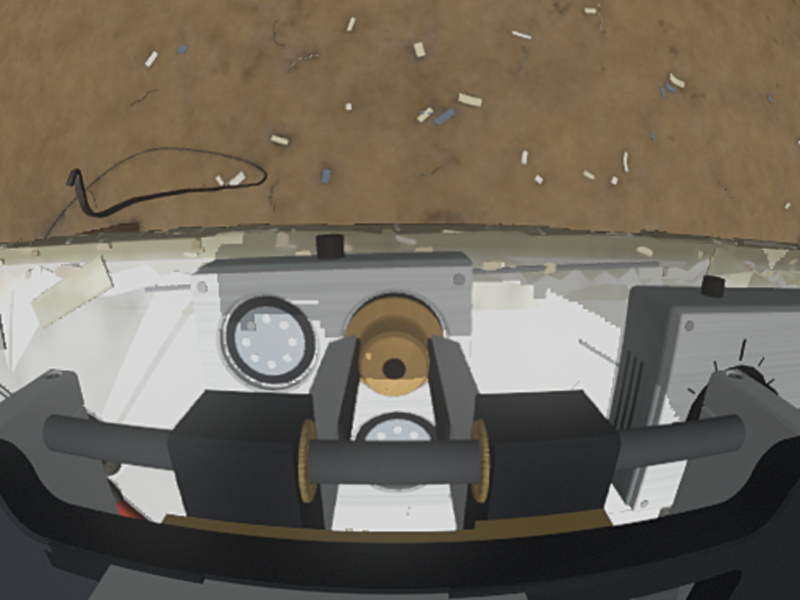

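Scaled: 10 mm is 1, 14 mm is 1.4.

```bash
echo '0 0 0.5 0 0 0 0.2
0 0 1 0 0 0 0.2
0 0 1.4 0 0 0 0.2
0 0 1.4 0 0 0 0.2
0 0 1.4 0 0 0 0.2' | python3 nudge.py; echo '0 0 0.2 0 0 0 0.2
0 0 0.4 0 0 0 0.2
0 0 0.4 0 0 0 0.2
0 0 0.4 0 0 0 0.2' | python3 nudge.py
```

```text
time: 17.6
tcp_pos: [496.9, 245.6, 40.9]
eef_rot: [-180.0, 0.0, 0.1]
force: [-0.3, 0.6, -0.5]
opening: 0.292
gripper_force: 12.0
time: 18.0
tcp_pos: [496.6, 245.6, 37.0]
eef_rot: [180.0, 0.0, 0.1]
force: [-3.1, -0.1, 4.7]
opening: 0.29
gripper_force: 12.0
```

Scaled: 1 mm is 0.1, 0.5 mm is 0.05.

```bash
echo '0 0.1 0.05 0 0 0 0.2
0 0.1 0.1 0 0 0 0.2
0 0.1 0.1 0 0 0 0.2' | python3 nudge.py; echo '0 0 0.07 0 0 0 0.2
0 0 0.15 0 0 0 0.2
0 0 0.15 0 0 0 0.2' | python3 nudge.py
```

```text
time: 18.3
tcp_pos: [496.7, 245.3, 36.3]
eef_rot: [-180.0, -0.0, 0.1]
force: [-6.2, 1.4, 9.3]
opening: 0.297
gripper_force: 12.0
time: 18.6
tcp_pos: [497.4, 245.3, 35.3]
eef_rot: [-179.9, -0.1, 0.1]
force: [-3.8, 0.2, 15.9]
opening: 0.293
gripper_force: 12.0
```

```bash
echo '0 0 -0.1 0 0 0 0.5
0 0 -0.1 0 0 0 0.5
0 0 -0.1 0 0 0 0.5
0 0 -3 0 0 0 0.5
0 0 -7 0 0 0 0.5' | python3 nudge.py|egrep "tcp|open"; echo '-4 -1.5 -3 0 0 0 0.6
-7.5 -3 -6 0 0 0 0.6
-7.5 -3 -6 0 0 0 0.6
-7.5 -3 -6 0 0 0 0.6' | python3 nudge.py; python3 look.py wrist w13;  python3 - <<'E'
from dep import *
np.set_printoptions(precision=1,suppress=True)
a=pickle.load(open("w13.pkl","rb"));s=a["st"];print(s["tcp_pos"],a["xyz"],s["joints"])
for c in caps(a,200):
  print(c, plane(a,*np.array(c["px"])*.64,38,1),plane(a,*np.array(c["hole"])*.64,60,1))
  u,v=c["px"]
  for du,dv in ((-18,-10),(-18,14),(18,14),(18,-10),(0,-19),(0,23),(-7,-3),(7,3)): print(dpt(a,c["hole"][0]+du,c["hole"][1]+dv))
g=cv2.cvtColor(a["image"],cv2.COLOR_BGR2GRAY)
m=(g<70).astype(np.uint8);m[230:]=0
for k in cv2.findContours(m,cv2.RETR_EXTERNAL,cv2.CHAIN_APPROX_NONE)[0]:
    if 600<cv2.contourArea(k)<2500:
        e=cv2.fitEllipse(k);print(e[0][0]/.64,e[0][1]/.64,e[1],plane(a,*e[0],34,1))
E
```

```text
tcp_pos: [495.5, 243.8, 103.4]
opening: 0.499
time: 19.5
tcp_pos: [422.0, 274.7, 165.1]
eef_rot: [-180.0, -0.1, 0.1]
force: [0.2, 0.2, -0.4]
opening: 0.598
gripper_force: 0.0
[422.3 273.9 164.2] [492.7 273.5 353.5] [  -6.    14.   -39.   113.8   10.6   55.8 -140.2]
{'px': (437.24474906921387, 173.1977105140686), 'r': 32.1668803691864, 'hole': (np.float64(440.9429457104558), np.float64(178.6687332439678)), 'rim': array([501.7, 239.6,   4. ]), 'top': array([497.2, 239. ,  26. ])} [500.8 242.9  38. ] [496.7 242.6  60. ]
[503.1 254.3  59.5]
[487.  253.   40.3]
[487.4 227.5  38.1]
[503.5 231.   61.1]
[509.1 242.9  62.1]
[480.8 240.1  37.9]
[498.5 247.4  62.4]
[494.8 238.2  61.7]
686.8014335632324 231.6699504852295 (25.018693923950195, 44.724002838134766) [467.1  29.1  34. ]
346.20962142944336 181.70243501663208 (40.861839294433594, 40.98731231689453) [494.7 306.8  34. ]
```

```bash
cat >> dep.py <<'E'
def cloud(a,fish=1):
    H,W=a["depth"].shape;v,u=np.mgrid[:H,:W];x=(u-a["cx"])/foc(a);y=(v-a["cy"])/foc(a)
    r=np.hypot(x,y)+1e-12;t=r*(SC if fish else 1)
    k=np.tan(t)/r if fish else 1
    d=a["depth"];P=np.stack([x*k*d,-y*k*d,-d],-1)
    return P@rot(a["attitude"]).T+a["xyz"]
def capcheck(a,xy,bench,fish=1):
    P=cloud(a,fish);h=cv2.cvtColor(a["image"],cv2.COLOR_BGR2HSV);m=cv2.inRange(h,(8,80,60),(28,255,255))>0
    m&=np.hypot(P[...,0]-xy[0],P[...,1]-xy[1])<26
    for n,lo,hi in(("rim",bench-2,bench+9),("top",bench+22,bench+33)):
        q=P[m&(P[...,2]>lo)&(P[...,2]<hi)]
        if len(q)<20: print(n,len(q));continue
        A=np.c_[q[:,:2]-q[:,:2].mean(0),np.ones(len(q))];s=np.linalg.lstsq(A,q[:,2],rcond=None)[0]
        print(n,len(q),q.mean(0),"median z",np.median(q[:,2]),"slope",s[:2],"range",np.ptp(q[:,0]),np.ptp(q[:,1]),"mid",(q.max(0)+q.min(0))[:2]/2)
E
python3 - <<'E'
from dep import *
np.set_printoptions(precision=3,suppress=True)
a=pickle.load(open("w13.pkl","rb"))
capcheck(a,(497,242.5),34)
P=cloud(a);
for n,c in (("plate",(464,274)),("pk",(494.7,306)),("pkfr",(434,243))):
  m=np.hypot(P[...,0]-c[0],P[...,1]-c[1])<8;print(n,np.median(P[m][:,2]))
b=pickle.load(open("w10.pkl","rb"));print("bench caps");capcheck(b,(449,-237),0);capcheck(b,(403,-296),0)
E
```

```text
rim 452 [499.175 244.939  40.046] median z 40.444476356416885 slope [0.129 0.014] range 43.01570668064471 43.96426730291296 mid [501.027 242.653]
top 567 [497.724 243.41   61.139] median z 61.311924040522115 slope [ 0.099 -0.012] range 28.11921262096024 27.868243455955025 mid [497.62  243.069]
plate 39.15894624257501
pk 33.503510937569615
pkfr 284.95743274287236
bench caps
rim 424 [ 454.106 -239.176    3.988] median z 3.8441136284858146 slope [-0.004 -0.021] range 42.85835693314294 43.03041445453738 mid [ 452.054 -236.71 ]
top 368 [ 451.821 -236.874   24.535] median z 24.62145095630578 slope [-0.009  0.015] range 26.9802269425262 28.227241191768144 mid [ 451.946 -236.256]
rim 393 [ 409.295 -295.808    3.972] median z 3.7886795862792155 slope [0.02  0.003] range 42.97170241671216 43.04643048853387 mid [ 405.231 -295.913]
top 345 [ 405.916 -295.549   24.585] median z 24.643458228313307 slope [-0.01   0.002] range 26.673673978182194 27.1617860839155 mid [ 405.226 -295.096]
```

Run:
```python
from dep import *
np.set_printoptions(precision=3,suppress=True)
for f,z in(("w11",169.5),("w12",56)):
  a=pickle.load(open(f+".pkl","rb"));t=a["st"]["tcp_pos"];print(f,t);capcheck(a,t,z)
a=pickle.load(open("w2.pkl","rb"))
S=.64
for n,u,v,z in [("button",394,294,87.5),("unitTL",296,67,60),("unitTR",487,67,60),("mark0out",356,78,60),("m4 in",447,139,60),("m4 out",466,139,60),("m7",392,200,60),("m1",392,78,60),("timer in",389,127,106.5),("timer out",382,112,106.5)]: print(n,plane(a,u*S,v*S,z,1))
a=pickle.load(open("w1.pkl","rb"))
for n,u,v,z in [("button",422,128,87.5),("unitBR",495,214,60),("unitBL",344,213,60)]:print(n,plane(a,u*S,v*S,z,1))
```

```text
w11 [407.856 272.319 169.795]
rim 849 [421.994 271.579 173.698] median z 173.37964686947734 slope [-0.072  0.003] range 39.27092039262732 41.94914458205477 mid [410.42  271.895]
top 1279 [409.338 271.9   194.1  ] median z 194.2094716025379 slope [-0.045  0.003] range 26.73952499437206 27.70676829894154 mid [408.494 271.596]
w12 [497.832 245.875  56.789]
rim 941 [512.086 244.197  60.049] median z 59.73400340020359 slope [-0.104  0.005] range 40.05861339698913 42.17699769872638 mid [500.499 244.522]
top 1285 [499.212 244.429  80.631] median z 80.74314074365046 slope [-0.048  0.004] range 26.914852840345986 28.39866733605254 mid [498.709 244.475]
button [453.568 -32.285  87.5  ]
unitTL [391.583 112.377  60.   ]
unitTR [514.673 111.126  60.   ]
mark0out [430.574 102.489  60.   ]
m4 in [487.96   61.879  60.   ]
m4 out [500.186  62.173  60.   ]
m7 [452.755  22.512  60.   ]
m1 [453.432 101.967  60.   ]
timer in [451.706  63.664 106.5  ]
timer out [448.07   71.938 106.5  ]
button [453.986 -31.519  87.5  ]
unitBR [516.102 -97.603  60.   ]
unitBL [392.356 -96.936  60.   ]
```

Units first: shifts go in cm and turns go in units of 10 degrees. So 76 mm is 7.6, 50 mm is 5.

```bash
echo '3.8 1.5 2 0 0 0 0.5
7.6 3.1 5 0 0 0 0.5
7.6 3.1 8 0 0 0 0.5
7.6 3.1 8 0 0 0 0.5
7.6 3.1 8 0 0 0 0.5' | python3 nudge.py; echo '0 0 2 0 0 0 0.5
0 0 4 0 0 0 0.5
0 0 4.5 0 0 0 0.5
0 0 4.5 0 0 0 0.5
0 0 4.5 0 0 0 0.5' | python3 nudge.py
```

```text
time: 20.05
tcp_pos: [497.2, 243.4, 83.7]
eef_rot: [180.0, 0.2, 0.1]
force: [0.7, 0.0, 0.3]
opening: 0.503
gripper_force: 0.0
time: 20.55
tcp_pos: [498.4, 244.1, 40.8]
eef_rot: [-180.0, -0.1, 0.1]
force: [0.7, -0.2, 0.2]
opening: 0.499
gripper_force: 0.0
```

```bash
echo '0 0 0.1 0 0 0 0.2
0 0 0.1 0 0 0 0.2
0 0 0.1 0 0 0 0.2' | python3 nudge.py 8; echo '0 0 -0.4 0 0 0 0.2
0 0 -1 0 0 0 0.2
-0.25 0 -1 0 0 0 0.2
-0.25 0 -0.6 0 0 0 0.2
-0.25 0 -0.3 0 0 0 0.2' | python3 nudge.py; echo '0 0 0.2 0 0 0 0.2
0 0 0.4 0 0 0 0.2
0 0 0.4 0 0 0 0.2' | python3 nudge.py; echo '0 0 0.2 0 0 0 0.2
0 0 0.2 0 0 0 0.2
0 0 0.2 0 0 0 0.2' | python3 nudge.py
```

```text
time: 20.85
tcp_pos: [498.1, 243.9, 38.9]
eef_rot: [-180.0, -0.0, 0.1]
force: [-0.1, 1.3, 2.7]
opening: 0.296
gripper_force: 8.0
time: 21.35
tcp_pos: [495.2, 243.3, 41.0]
eef_rot: [180.0, 0.0, 0.1]
force: [-0.1, 0.2, -1.2]
opening: 0.3
gripper_force: 8.0
time: 21.65
tcp_pos: [495.8, 243.5, 37.3]
eef_rot: [-180.0, -0.0, 0.1]
force: [2.2, -0.7, 1.9]
opening: 0.293
gripper_force: 8.0
time: 21.95
tcp_pos: [495.7, 243.7, 35.6]
eef_rot: [-180.0, -0.0, 0.1]
force: [3.0, -0.7, 4.4]
opening: 0.297
gripper_force: 8.0
```

Release, rise and check.

Scaled: -70 mm is -7, -30 mm is -3.

```bash
echo '0 0 0 0 0 0 0.5
0 0 0 0 0 0 0.5
0 0 0 0 0 0 0.5
0 0 -3 0 0 0 0.5
0 0 -7 0 0 0 0.5' | python3 nudge.py|egrep "tcp|open"; echo '-4 -1.5 -3 0 0 0 0.6
-7.5 -3 -6 0 0 0 0.6
-7.5 -3 -6 0 0 0 0.6
-7.5 -3 -6 0 0 0 0.6' | python3 nudge.py|grep tcp; python3 look.py wrist w14;  cat > pk.py <<'E'
import sys
from dep import *
np.set_printoptions(precision=3,suppress=True)
a=pickle.load(open(sys.argv[1]+".pkl","rb"));print(a["st"]["tcp_pos"])
for s in sys.argv[2:]: capcheck(a,eval(s)[:2],eval(s)[2])
P=cloud(a);g=cv2.cvtColor(a["image"],cv2.COLOR_BGR2GRAY);h=cv2.cvtColor(a["image"],cv2.COLOR_BGR2HSV)
m=((g<75)&(P[...,2]<70)&(P[...,2]>28)&(P[...,0]>395)&(P[...,0]<535)&(P[...,1]>200)&(P[...,1]<345)).astype(np.uint8)
for k in cv2.findContours(m,cv2.RETR_EXTERNAL,cv2.CHAIN_APPROX_NONE)[0]:
    if cv2.contourArea(k)>400:
        e=cv2.fitEllipse(k);print("pocket",e[1],plane(a,*e[0],34,1))
E
python3 pk.py w14 497,243,34
```

```text
tcp_pos: [493.8, 242.9, 104.5]
opening: 0.498
tcp_pos: [420.2, 273.6, 166.1]
[420.595 272.932 165.246]
rim 661 [496.934 243.976  37.509] median z 37.42877906456937 slope [0.001 0.004] range 44.93034757144443 43.25065187509355 mid [496.777 241.859]
top 505 [497.001 241.58   58.289] median z 58.37639895405442 slope [-0.     0.002] range 28.194277081508005 27.094654052254953 mid [496.996 241.318]
pocket (40.761470794677734, 41.15776443481445) [494.695 306.875  34.   ]
```

Scaled: 240 mm is 24, 48 mm is 4.8.

```bash
echo '0.5 4.8 0 0 0 0 0.6
1 9.6 0 0 0 0 0.6
1.5 14.4 0 0 0 0 0.6
2 19.2 0 0 0 0 0.6
2.5 24 0 0 0 0 0.6' | python3 nudge.py|grep tcp; echo '0 4.8 0 0 0 0 0.6
0 9.6 0 0 0 0 0.6
0 14.4 0 0 0 0 0.6
0 19.2 0 0 0 0 0.6
0 24 0 0 0 0 0.6' | python3 nudge.py|grep tcp;echo '-1.7 4.4 0 0 0 0 0.6
-3.5 8.8 0 0 0 0 0.6
-3.5 8.8 0 0 0 0 0.6
-3.5 8.8 0 0 0 0 0.6' | python3 nudge.py|grep tcp;python3 look.py wrist w15; python3 pk.py w15 405,-295,0 420,-404,0
```

```text
tcp_pos: [445.4, 30.5, 164.4]
tcp_pos: [444.9, -209.6, 164.2]
tcp_pos: [409.7, -296.0, 164.0]
[ 410.458 -294.789  164.217]
rim 422 [ 409.637 -295.97     3.971] median z 3.818705121372858 slope [0.009 0.006] range 43.43793106563038 42.586460793312824 mid [ 405.194 -296.155]
top 372 [ 405.92  -295.417   24.698] median z 24.76881655173051 slope [-0.002  0.005] range 26.68266259653592 27.15117428666929 mid [ 405.    -295.609]
rim 345 [ 425.227 -398.66     3.674] median z 3.5348959722697373 slope [-0.023  0.005] range 42.712733236011786 43.70842540033959 mid [ 421.776 -404.598]
top 346 [ 421.425 -403.285   24.658] median z 24.702396786824494 slope [-0.025 -0.023] range 27.088466486587947 26.882888624331486 mid [ 420.982 -403.826]
```

```bash
echo '-0.6 0.1 4 0 0 0 0.55
-0.6 0.1 8 0 0 0 0.55
-0.6 0.1 12 0 0 0 0.55
-0.6 0.1 14.5 0 0 0 0.55
-0.6 0.1 16.3 0 0 0 0.55' | python3 nudge.py|grep tcp; echo '0 0 0 0 0 0 0.55
0 0 0 0 0 0 0.2
0 0 0 0 0 0 0.2
0 0 0 0 0 0 0.2
0 0 0 0 0 0 0.2' | python3 nudge.py 12; echo '0 0 -3 0 0 0 0.2
0 0 -7.5 0 0 0 0.2
0 0 -12 0 0 0 0.2
1.5 -3 -16 0 0 0 0.2
3.5 -7 -17.2 0 0 0 0.2' | python3 nudge.py|egrep "tcp|open"
```

```text
tcp_pos: [404.7, -293.7, -0.0]
time: 25.35
tcp_pos: [405.6, -295.9, 3.3]
eef_rot: [180.0, -0.1, 0.1]
force: [-0.8, 3.0, 8.0]
opening: 0.293
gripper_force: 12.0
tcp_pos: [440.8, -227.3, 178.6]
opening: 0.297
```

```bash
echo '0 -4.8 0 0 0 0 0.2
0 -9.6 0 0 0 0 0.2
0 -14.4 0 0 0 0 0.2
0 -19.2 0 0 0 0 0.2
0 -24 0 0 0 0 0.2' | python3 nudge.py|grep tcp; echo '0 -4.8 0 0 0 0 0.2
-0.5 -9.6 0 0 0 0 0.2
-1.5 -14.4 0 0 0 0 0.2
-2.5 -19.2 0 0 0 0 0.2
-3.2 -24 0 0 0 0 0.2' | python3 nudge.py|grep tcp;echo '0 -1.8 0 0 0 0 0.2
0 -1.8 0 0 0 0 0.2
0 -1.8 0 0 0 0 0.2
0 -1.8 0 0 0 0 0.2' | python3 nudge.py|egrep "tcp|open";python3 look.py wrist w16; python3 pk.py w16 497,243,34 408,272,169
```

```text
tcp_pos: [439.3, 16.1, 175.0]
tcp_pos: [406.6, 256.0, 175.0]
tcp_pos: [407.6, 271.1, 174.4]
opening: 0.293
[407.679 271.041 174.43 ]
rim 635 [496.511 244.043  37.373] median z 37.31715035701268 slope [-0.015  0.004] range 43.860123373142585 44.536646058469955 mid [497.784 241.477]
top 471 [497.604 241.489  58.182] median z 58.22375210357217 slope [-0.007 -0.003] range 26.907040267293326 27.67999236572473 mid [498.069 240.851]
rim 702 [420.688 269.562 175.224] median z 175.14736391906325 slope [-0.059  0.001] range 37.73532710732633 41.884800658048476 mid [409.243 269.612]
top 1335 [408.071 269.913 195.921] median z 196.15686368383993 slope [-0.076 -0.001] range 27.374369828479416 28.3794543481132 mid [406.746 269.627]
pocket (39.33953094482422, 40.2985954284668) [495.132 306.91   34.   ]
```

```bash
echo '4.3 -1.8 0 0 0 0 0.2
8.65 -3.7 2 0 0 0 0.2
8.65 -3.7 6 0 0 0 0.2
8.65 -3.7 10 0 0 0 0.2
8.65 -3.7 12.2 0 0 0 0.2' | python3 nudge.py|grep tcp; echo '0 0 0 0 0 0 0.2
0 0 0.4 0 0 0 0.2
0 0 0.8 0 0 0 0.2
0 0 0.8 0 0 0 0.2
0 0 0.8 0 0 0 0.2' | python3 nudge.py|egrep "tcp|^force";python3 -c "
from rig import manip
s=manip.observe();print(s['joints'])"
```

```text
tcp_pos: [493.2, 307.3, 49.3]
tcp_pos: [494.3, 309.6, 45.3]
force: [-0.9, 0.4, -1.0]
[ -10.67859803   30.2403813   -35.45905415  109.38017028   23.35061604
   47.58773394 -148.44224241]
```

```bash
echo '0 0.1 0.2 0 0 0 0.2
0 0.1 0.4 0 0 0 0.2
0 0.1 0.6 0 0 0 0.2
0 0.1 0.6 0 0 0 0.2' | python3 nudge.py|egrep "tcp|^force";  echo '0 0 0.15 0 0 0 0.2
0 0 0.3 0 0 0 0.2
0 0 0.3 0 0 0 0.2' | python3 nudge.py|egrep "tcp|^force"
```

```text
tcp_pos: [493.6, 308.4, 38.1]
force: [-0.3, 0.3, -0.0]
tcp_pos: [494.4, 308.6, 36.1]
force: [-0.8, -3.7, 11.1]
```

Scaled: -70 mm is -7, -30 mm is -3.

```bash
echo '0 0 -0.1 0 0 0 0.5
0 0 -0.1 0 0 0 0.5
0 0 -0.1 0 0 0 0.5
0 0 -3 0 0 0 0.5
0 0 -7 0 0 0 0.5' | python3 nudge.py|egrep "tcp|open"; echo '-4 1.5 -3 0 0 0 0.6
-8 3.5 -6 0 0 0 0.4
-8 3.5 -6 0 0 0 0.3
-8 3.5 -6 0 0 0 0.3' | python3 nudge.py|grep tcp; python3 look.py wrist w17;python3 pk.py w17 497,242,34 495,307,34
python3 - <<'E'
from dep import *
np.set_printoptions(precision=1,suppress=True)
a=pickle.load(open("w17.pkl","rb"));P=cloud(a)
for x0,y0 in ((433,304),(434,242)):
  m=(np.hypot(P[...,0]-x0,P[...,1]-y0)<30)&(P[...,2]<36.7)&(P[...,2]>31);q=P[m];print(len(q),np.median(q,0) if len(q) else 0,np.percentile(q,[1,99],axis=0) if len(q) else 0)
E
```

```text
tcp_pos: [492.5, 307.8, 104.4]
opening: 0.5
tcp_pos: [414.0, 273.1, 166.4]
[414.527 273.269 165.605]
rim 665 [496.637 243.87   37.452] median z 37.28546120402552 slope [-0.015  0.011] range 44.8860112221181 44.55039409585481 mid [497.445 241.611]
top 499 [497.539 241.287  58.218] median z 58.30849457174628 slope [-0.    -0.003] range 27.275332803832043 28.049309710565666 mid [497.627 241.095]
rim 653 [495.196 305.554  37.474] median z 37.38933772658805 slope [-0.013 -0.009] range 43.9085101304849 44.64939511888781 mid [495.839 308.111]
top 491 [495.693 308.131  58.254] median z 58.29033807380529 slope [-0.014  0.007] range 28.30579368037678 28.102042934322526 mid [496.126 308.241]
1550 [430.7 305.7  33.8] [[406.3 281.7  32.3]
 [454.6 329.9  35.8]]
1596 [432.1 240.8  33.9] [[408.4 216.5  32.1]
 [455.9 264.8  35.8]]
```

```bash
echo '0.6 4.8 0 0 0 0 0.6
1.2 9.6 0 0 0 0 0.6
1.8 14.4 0 0 0 0 0.6
2.4 19.2 0 0 0 0 0.6
3 24 0 0 0 0 0.6' | python3 nudge.py|grep tcp; echo '0 4.8 0 0 0 0 0.6
0 9.6 0 0 0 0 0.6
0 14.4 0 0 0 0 0.6
0 19.2 0 0 0 0 0.6
0 24 0 0 0 0 0.6' | python3 nudge.py|grep tcp;echo '-0.8 4.8 0 0 0 0 0.6
-1.6 9.6 0 0 0 0 0.6
-2.4 14.4 0 0 0 0 0.6
-3.4 19.2 0 0 0 0 0.6
-3.4 19.2 0 0 0 0 0.6' | python3 nudge.py|grep tcp;python3 look.py wrist w18; python3 pk.py w18 421,-404,0
```

```text
tcp_pos: [444.7, 31.4, 164.4]
tcp_pos: [444.5, -209.0, 164.1]
tcp_pos: [407.9, -405.4, 163.0]
[ 409.227 -401.981  163.057]
rim 458 [ 424.602 -401.486    4.049] median z 3.8542323070900864 slope [0.013 0.006] range 42.943111849318825 41.984982963005905 mid [ 421.08  -400.981]
top 385 [ 421.501 -400.294   24.689] median z 24.763195916227232 slope [-0.006  0.008] range 26.044292606242152 26.773428611801364 mid [ 421.126 -400.721]
```

```bash
echo '1.1 0 4 0 0 0 0.55
1.1 0 8 0 0 0 0.55
1.1 0 12 0 0 0 0.55
1.1 0 13 0 0 0 0.55
1.1 0 13 0 0 0 0.55' | python3 nudge.py|grep tcp; echo '0 0 0 0 0 0 0.55
0 0 1.5 0 0 0 0.55
0 0 3.1 0 0 0 0.55
0 0 3.1 0 0 0 0.55
0 0 3.1 0 0 0 0.55' | python3 nudge.py|egrep "tcp|force"
```

```text
tcp_pos: [421.4, -397.3, 33.7]
tcp_pos: [421.4, -398.4, 4.2]
force: [-0.0, 0.3, -0.2]
gripper_force: 0.0
```

Scaled: 1.5 mm is 0.15, 1 mm is 0.1.

```bash
echo '-0.05 0.1 0.15 0 0 0 0.55
-0.05 0.1 0.15 0 0 0 0.2
-0.05 0.1 0.15 0 0 0 0.2
-0.05 0.1 0.15 0 0 0 0.2
-0.05 0.1 0.15 0 0 0 0.2' | python3 nudge.py 12; echo '0 0 -3 0 0 0 0.2
0 0 -7.5 0 0 0 0.2
0 0 -12 0 0 0 0.2
0.5 -3 -16 0 0 0 0.2
1.5 -7.5 -17.2 0 0 0 0.2' | python3 nudge.py|egrep "tcp|open"; echo '0.3 -4.8 0 0 0 0 0.2
0.6 -9.6 0 0 0 0 0.2
0.8 -14.4 0 0 0 0 0.2
0.8 -19.2 0 0 0 0 0.2
0.8 -24 0 0 0 0 0.2' | python3 nudge.py|grep tcp
```

```text
time: 33.0
tcp_pos: [421.2, -399.7, 3.0]
eef_rot: [180.0, -0.0, 0.1]
force: [-0.5, -0.0, 2.0]
opening: 0.292
gripper_force: 12.0
tcp_pos: [436.7, -326.6, 178.9]
opening: 0.292
tcp_pos: [443.3, -82.7, 175.1]
```

Scaled: -240 mm is -24, -192 mm is -19.2.

```bash
echo '0 -4.8 0 0 0 0 0.2
0 -9.6 0 0 0 0 0.2
0 -14.4 0 0 0 0 0.2
0 -19.2 0 0 0 0 0.2
-0.4 -24 0 0 0 0 0.2' | python3 nudge.py|grep tcp;echo '-0.8 -4 0 0 0 0 0.2
-1.4 -8 0 0 0 0 0.2
-1.4 -8 0 0 0 0 0.2
-1.4 -8 0 0 0 0 0.2' | python3 nudge.py|egrep "tcp|open";python3 look.py wrist w19; python3 pk.py w19 424,239,170 496,242,34
```

```text
tcp_pos: [439.3, 157.3, 175.2]
tcp_pos: [424.9, 236.0, 174.7]
opening: 0.297
[425.275 234.939 174.693]
rim 714 [437.877 234.57  176.001] median z 175.93039017664233 slope [-0.052  0.003] range 38.4056735536189 41.16979188120615 mid [426.158 234.897]
top 1343 [425.158 234.856 196.594] median z 196.80201149055878 slope [-0.078  0.003] range 28.04734704393792 28.392217048578573 mid [423.683 234.547]
rim 676 [497.363 242.946  37.434] median z 37.366177710319846 slope [-0.006 -0.018] range 43.502243160940964 44.39486739254332 mid [497.573 243.26 ]
top 466 [497.104 242.472  58.317] median z 58.363005699106196 slope [ 0.001 -0.   ] range 26.71429173699238 26.47096238805409 mid [496.916 242.628]
```

Scaled: -7 mm is -0.7, 5 mm is 0.5.

```bash
echo '0.5 -0.7 2 0 0 0 0.2
0.5 -0.7 6 0 0 0 0.2
0.5 -0.7 10 0 0 0 0.2
0.5 -0.7 12.6 0 0 0 0.2
0.5 -0.7 12.6 0 0 0 0.2' | python3 nudge.py|grep tcp; echo '0 0 0 0 0 0 0.2
0 0 0.4 0 0 0 0.2
0 0 0.5 0 0 0 0.2
0 0 0.5 0 0 0 0.2' | python3 nudge.py|egrep "tcp|^force"
```

```text
tcp_pos: [428.9, 239.9, 46.2]
tcp_pos: [430.9, 242.4, 44.6]
force: [-0.1, 0.9, -0.3]
```

```bash
echo '0 0 0.2 0 0 0 0.2
0 0 0.4 0 0 0 0.2
0 0 0.6 0 0 0 0.2
0 0 0.6 0 0 0 0.2' | python3 nudge.py|egrep "tcp|^force";  echo '0 0 0.15 0 0 0 0.2
0 0 0.25 0 0 0 0.2
0 0 0.25 0 0 0 0.2' | python3 nudge.py|egrep "tcp|^force"
```

```text
tcp_pos: [430.2, 242.4, 37.6]
force: [0.5, 0.3, -0.9]
tcp_pos: [430.8, 242.5, 35.9]
force: [-2.0, -2.8, 11.4]
```

Scaled: -70 mm is -7, -30 mm is -3.

```bash
echo '0 0 -0.1 0 0 0 0.5
0 0 -0.1 0 0 0 0.5
0 0 -0.1 0 0 0 0.5
0 0 -3 0 0 0 0.5
0 0 -7 0 0 0 0.5' | python3 nudge.py|egrep "tcp|open"; echo '0 4.5 -4 0 0 0 0.6
0 8 -7 0 0 0 0.8
0 9.5 -10 0 0 0 0.8
0 9.5 -10 0 0 0 0.8' | python3 nudge.py|grep tcp; python3 look.py wrist w20;python3 pk.py w20 497,242,34 495,307,34 432,242,34
python3 - <<'E'
from dep import *
np.set_printoptions(precision=2,suppress=True)
a=pickle.load(open("w20.pkl","rb"));P=cloud(a);g=cv2.cvtColor(a["image"],cv2.COLOR_BGR2GRAY)
# knob: timer top, ring
m=(P[...,2]>101)&(P[...,2]<111)&(np.hypot(P[...,0]-453,P[...,1]-62)<22);q=P[m];print("timer top",len(q),(np.percentile(q,1,0)+np.percentile(q,99,0))/2)
m=(P[...,2]>78)&(P[...,2]<86)&(np.hypot(P[...,0]-453,P[...,1]-62)<34);q=P[m];print("ring",len(q),(np.percentile(q,1,0)+np.percentile(q,99,0))/2,np.ptp(q,0))
cv2.imwrite("pics/k.png",a["image"])
E
```

```text
tcp_pos: [429.0, 241.9, 104.7]
opening: 0.501
tcp_pos: [432.5, 145.4, 209.1]
[431.709 146.317 207.15 ]
rim 440 [497.151 240.376  37.59 ] median z 37.41789889710327 slope [ 0.008 -0.03 ] range 44.43825667405832 43.35664033208977 mid [497.292 246.042]
top 356 [497.287 245.471  58.283] median z 58.299930426588816 slope [-0.     0.012] range 27.154297322008347 27.25152786542037 mid [496.828 246.06 ]
rim 376 [495.572 303.833  37.617] median z 37.28950495208787 slope [0.003 0.024] range 43.91632114292662 37.100816575219824 mid [495.704 308.926]
top 292 [495.861 312.72   58.359] median z 58.3394321376841 slope [-0.008  0.019] range 27.124990169828493 27.216486591858825 mid [496.151 313.035]
rim 385 [434.487 239.692  37.871] median z 37.66725472019539 slope [ 0.001 -0.011] range 43.34138723386599 44.81470469781274 mid [430.294 245.121]
top 333 [430.529 243.618  58.855] median z 59.022834531550586 slope [-0.028  0.014] range 26.756478148039207 27.57657434334999 mid [430.162 244.101]
timer top 432 [453.42  55.87 104.75]
ring 1306 [453.75  56.39  81.28] [57.3  56.61  7.69]
```

Scaled: -15 mm is -1.5, -10 mm is -1.

```bash
echo '-0.5 2.8 1 0 0 0 0.9
-1 5.6 2 0 0 0 0.9
-1.5 8.6 3 0 0 0 0.9
-1.5 8.6 3 0 0 0 0.9
-1.5 8.6 3 0 0 0 0.9' | python3 nudge.py|grep tcp
cat > kn.py <<'E'
import sys
from dep import *
np.set_printoptions(precision=2,suppress=True)
a=pickle.load(open(sys.argv[1]+".pkl","rb"));print(a["st"]["tcp_pos"],a["xyz"]);P=cloud(a);g=cv2.cvtColor(a["image"],cv2.COLOR_BGR2GRAY)
m=(P[...,2]>101)&(P[...,2]<111)&(np.hypot(P[...,0]-453,P[...,1]-60)<22);q=P[m];t=(np.percentile(q,1,0)+np.percentile(q,99,0))/2;print("timer top",len(q),t,np.ptp(q,0))
m=(P[...,2]>79)&(P[...,2]<86)&(np.hypot(P[...,0]-453,P[...,1]-60)<34);q=P[m];r=(np.percentile(q,1,0)+np.percentile(q,99,0))/2;print("ring",len(q),r,np.ptp(q,0))
def ang(w,R): return [np.degrees(np.arctan2(*(w-R)[[1,0]])),2.0944-np.arctan2(*(w-R)[[1,0]])]
# ring white pointer, timer dark line
D=np.hypot(P[...,0]-r[0],P[...,1]-r[1]);m=(P[...,2]>79)&(P[...,2]<86)&(D>17)&(D<26)&(g>150)
n,l,s,c=cv2.connectedComponentsWithStats(m.astype(np.uint8))
for i in range(1,n):
    if s[i,4]>6: w=plane(a,*c[i],82,1);print("white",s[i,4],w,ang(w,r))
D=np.hypot(P[...,0]-t[0],P[...,1]-t[1]);m=(P[...,2]>101)&(D<11)&(g<110)
n,l,s,c=cv2.connectedComponentsWithStats(m.astype(np.uint8))
for i in range(1,n):
    if s[i,4]>4: w=plane(a,*c[i],106.5,1);print("dark",s[i,4],w,ang(w,t))
E
python3 look.py wrist w21; python3 kn.py w21; echo; python3 kn.py w2; echo; python3 kn.py w3
```

```text
tcp_pos: [415.1, 61.7, 174.6]
[415.49  62.36 174.96] [486.56  60.47 362.79]
timer top 617 [453.95  59.24 105.05] [25.73 25.47  6.13]
ring 1857 [454.28  59.07  81.38] [55.08 56.6   5.1 ]
white 18 [454.62  80.85  82.  ] [np.float64(89.09827937308195), np.float64(0.5393416670779707)]
dark 22 [450.76  64.24 106.5 ] [np.float64(122.50900739374178), np.float64(-0.04378554237087151)]

[453.99 -37.73 160.08] [453.98  33.34 347.68]
timer top 710 [452.93  61.95 104.62] [26.11 25.28  5.65]
ring 2074 [452.4   61.83  80.91] [56.39 56.78  4.69]
white 27 [453.47  83.1   82.  ] [np.float64(87.11478862894596), np.float64(0.573960111245976)]
dark 12 [449.77  66.92 106.5 ] [np.float64(122.43420394524945), np.float64(-0.042479975902834255)]

[453.52 -34.81  88.45] [453.51  35.58 276.65]
timer top 1390 [452.33  60.9  104.68] [25.81 26.26  6.43]
ring 3768 [452.49  61.23  81.08] [57.12 57.07  4.85]
white 45 [453.19  82.73  82.  ] [np.float64(88.15750200299507), np.float64(0.5557613297142399)]
dark 33 [449.73  66.13 106.5 ] [np.float64(116.36231455391835), np.float64(0.0634944857928077)]
```

Scaled: 12 mm is 1.2, 2 mm is 0.2, -8.5 degrees is -0.85.

```bash
echo '1.2 0.1 0 0 0 -0.85 1
2.4 0.2 0 0 0 -1.7 1
3.75 0.2 0 0 0 -2.55 1
3.75 0.2 0 0 0 -3.4 1
3.75 0.2 0 0 0 -4.25 1' | python3 nudge.py|grep tcp;echo '0 0 0 0 0 -0.85 1
0 0 0 0 0 -1.7 1
0 0 0 0 0 -2.55 1
0 0 0 0 0 -3.4 1
0 0 0 0 0 -4.25 1' | python3 nudge.py|egrep "tcp|rot"; echo '0 0 1 0 0 -0.4 1
0 0 3 0 0 -0.4 1
0 0 5 0 0 -0.4 1
0 0 5 0 0 -0.4 1
0 0 5 0 0 -0.4 1' | python3 nudge.py;python3 -c "
from rig import manip
from lib import *
s=manip.observe();print(s['joints'],s['tcp_pos'],s['eef_rot'],to_tool(s,[453,60.2,59]))"
```

```text
tcp_pos: [453.5, 61.2, 175.2]
tcp_pos: [453.3, 61.1, 175.4]
eef_rot: [180.0, -0.0, 85.5]
time: 39.55
tcp_pos: [453.2, 60.7, 125.7]
eef_rot: [-180.0, -0.1, 89.2]
force: [-1.0, -0.3, 0.7]
opening: 0.998
gripper_force: 0.0
[ 24.83777183  13.47393235 -44.94512812 120.98477137  12.31780282
  50.06009061 -28.13025189] [453.17010636  60.69231994 125.68127518] [-1.79968597e+02 -5.23935295e-02  8.91595148e+01] [-0.555738   -0.12632009 66.68087412]
```

Scaled: 63 mm is 6.3, 55 mm is 5.5.

```bash
echo '-0.05 0 2 0 0 0 1
-0.05 0 4 0 0 0 1
-0.05 0 5.5 0 0 0 1
-0.05 0 6.3 0 0 0 1
-0.05 0 6.3 0 0 0 1' | python3 nudge.py|egrep "tcp|^force";echo '0 0 0 0 0 0 0.5
0 0 0 0 0 0 0.5
0 0 0 0 0 0 0.5
0 0 0 0 0 0 0.5
0 0 0 0 0 0 0.5' | python3 nudge.py 15
```

```text
tcp_pos: [452.9, 59.2, 62.1]
force: [-0.0, 1.6, 0.2]
time: 40.55
tcp_pos: [453.2, 58.9, 62.6]
eef_rot: [180.0, 0.0, 89.1]
force: [-0.0, 0.6, -1.1]
opening: 0.612
gripper_force: 0.0
```

Scaled: 1 mm is 0.1.

```bash
echo '0.1 0 0 0 0 0 0.5
0.1 0 0 0 0 0 0.5
0.1 0 0 0 0 0 0.5
0.1 0 0 0 0 0 0.5
0.1 0 0 0 0 0 0.5' | python3 nudge.py
```

```text
time: 41.05
tcp_pos: [453.0, 59.3, 62.5]
eef_rot: [-180.0, 0.1, 89.0]
force: [-0.9, -5.5, 5.9]
opening: 0.569
gripper_force: 15.0
```

Scaled: 38 degrees is 3.8.

```bash
echo '0 0 0 0 0 0.6 0.5
0 0 0 0 0 1.4 0.5
0 0 0 0 0 2.2 0.5
0 0 0 0 0 3 0.5
0 0 0 0 0 3.8 0.5' | python3 nudge.py|egrep "rot|tcp|^force"; echo '0 0 0 0 0 0.8 0.5
0 0 0 0 0 1.6 0.5
0 0 0 0 0 2.4 0.5
0 0 0 0 0 3.2 0.5
0 0 0 0 0 4 0.5' | python3 nudge.py|egrep "rot|tcp|^force"; echo '0 0 0 0 0 0.6 0.5
0 0 0 0 0 1.05 0.5
0 0 0 0 0 1.05 0.5' | python3 nudge.py|egrep "rot|tcp|^force"
```

```text
tcp_pos: [452.5, 59.5, 62.4]
eef_rot: [-180.0, 0.1, 50.7]
force: [-5.3, -3.3, 8.0]
tcp_pos: [452.2, 59.9, 62.4]
eef_rot: [180.0, 0.1, 10.7]
force: [-6.4, -0.5, 8.9]
tcp_pos: [452.3, 60.1, 62.4]
eef_rot: [180.0, 0.1, 0.4]
force: [-7.1, -1.0, 8.8]
```

Release, rise, look from yaw 0.

```bash
echo '0 0 0 0 0 0 1
0 0 0 0 0 0 1
0 0 0 0 0 0 1
0 0 -3 0 0 0 1
0 0 -7 0 0 0 1' | python3 nudge.py|egrep "tcp|open"; echo '-2 0 -3.5 0 0 0 0.9
-3.8 0 -4.5 0 0 0 0.9
-3.8 0 -4.5 0 0 0 0.9
-3.8 0 -4.5 0 0 0 0.9' | python3 nudge.py|grep tcp; python3 look.py wrist w22; python3 kn.py w22
```

```text
tcp_pos: [451.8, 59.9, 131.9]
opening: 0.955
tcp_pos: [415.4, 59.4, 177.5]
[415.39  59.44 177.05] [486.35  58.86 365.84]
timer top 607 [453.94  59.11 104.98] [26.05 25.74  6.86]
ring 1807 [454.01  59.16  81.43] [55.51 57.07  4.72]
white 18 [475.1   58.89  82.  ] [np.float64(-0.7309578309735736), np.float64(2.107157620843725)]
dark 21 [451.19  63.57 106.5 ] [np.float64(121.63446697004026), np.float64(-0.028521932535493733)]
```

```bash
python3 pk.py w22 497,246,34 495,312,34 431,246,34
python3 - <<'E'
from dep import *
from rig import manip
np.set_printoptions(precision=2,suppress=True)
c=manip.read_camera("top")
for xy in ((495,243),(495,306),(432,243)): capcheck(c,xy,34,0)
a=pickle.load(open("w22.pkl","rb"));P=cloud(a);m=(P[...,2]>105)&(P[...,2]<130)&(np.hypot(P[...,0]-474,P[...,1]+77)<30);print("bar",m.sum(),P[m].mean(0))
E
```

```text
[415.39   59.443 177.048]
rim 417 [496.931 241.27   37.526] median z 37.23430121029213 slope [ 0.006 -0.019] range 44.793791645671604 40.52864671569975 mid [498.193 247.687]
top 304 [498.035 249.246  58.091] median z 58.12799547125269 slope [-0.001  0.015] range 27.62086879418439 26.32418725987864 mid [498.417 249.491]
rim 359 [496.618 308.695  37.394] median z 37.08544518908252 slope [0.018 0.039] range 43.988843619520935 37.724583345234635 mid [498.06 314.97]
top 232 [498.174 318.003  57.992] median z 57.987596867606754 slope [-0.005  0.041] range 27.596043593325078 26.220286841109157 mid [498.353 318.684]
rim 393 [433.667 240.619  37.909] median z 37.71907621878421 slope [-0.023 -0.01 ] range 44.40144873372304 43.54583760562451 mid [430.928 247.791]
top 307 [430.832 246.897  58.692] median z 58.843113921103054 slope [-0.026  0.033] range 27.19784735963458 27.599401349134922 mid [430.976 247.759]
pocket (23.43364906311035, 32.75434112548828) [431.235 315.327  34.   ]
rim 60 [488.85 241.65  37.8 ] median z 38.33062577274154 slope [ 0.02 -0.06] range 41.99548501081472 41.91898989813711 mid [492.61 244.51]
top 51 [493.89 243.04  59.81] median z 59.10909648661891 slope [ 0.02 -0.02] range 28.58765021698673 24.524912106314503 mid [493.64 243.36]
rim 62 [488.19 304.39  37.75] median z 37.69030057987004 slope [ 0.   -0.02] range 41.24777181900197 43.05296849523239 mid [493.04 308.75]
top 51 [494.45 308.21  59.58] median z 59.63536735438356 slope [0.02 0.04] range 26.87284632240369 25.616327293893903 mid [494.17 308.67]
rim 67 [427.03 240.    37.98] median z 38.01614956305616 slope [-0.02 -0.  ] range 40.68335457743797 41.70429433721199 mid [429.52 242.25]
top 44 [430.07 241.2   60.49] median z 60.1428847285805 slope [-0.08  0.08] range 23.353598745699855 24.341052040891782 mid [429.94 242.14]
bar 311 [475.42 -81.6  118.04]
```

Scaled: -183 mm is -18.3, 16 mm is 1.6.

```bash
echo '0.4 -4.6 0 0 0 0 0.5
0.8 -9.2 0 0 0 0 0.5
1.2 -13.8 0 0 0 0 0.5
1.6 -18.3 0 0 0 0 0.5
1.6 -18.3 3 0 0 0 0.5' | python3 nudge.py|grep tcp;echo '0 0 3.5 0 0 0 0.5
0 0 7 0 0 0 0.5
0 0 9.5 0 0 0 0.5
0 0 10.8 0 0 0 0.5
0 0 10.8 0 0 0 0.5' | python3 nudge.py|egrep "tcp|open|^force"
```

```text
tcp_pos: [430.6, 250.1, 148.8]
tcp_pos: [428.3, 242.5, 37.5]
force: [0.4, 0.1, 0.2]
opening: 0.499
```

Scaled: 2 mm is 0.2.

```bash
echo '0.2 0 0 0 0 0 0.5
0.2 0 0 0 0 0 0.2
0.2 0 0 0 0 0 0.2
0.2 0 0 0 0 0 0.2' | python3 nudge.py 8|egrep "tcp|open|^force"; echo '0 0 -0.2 0 0 0 0.2
0.15 0 -0.4 0 0 0 0.2
0.3 0 -0.4 0 0 0 0.2
0.3 0 -0.2 0 0 0 0.2
0.3 0 0 0 0 0 0.2' | python3 nudge.py|egrep "tcp|^force"; echo '0 0 0.1 0 0 0 0.2
0 0 0.2 0 0 0 0.2
0 0 0.2 0 0 0 0.2' | python3 nudge.py|egrep "tcp|^force"
```

```text
tcp_pos: [431.8, 242.9, 40.2]
force: [0.4, 0.4, 4.7]
opening: 0.298
tcp_pos: [434.6, 242.8, 39.4]
force: [-0.3, -2.6, 12.5]
tcp_pos: [434.8, 242.8, 37.6]
force: [-0.2, -2.0, 7.9]
```

Scaled: -70 mm is -7, -30 mm is -3.

```bash
echo '0 0 0 0 0 0 0.5
0 0 0 0 0 0 0.5
0 0 0 0 0 0 0.5
0 0 -3 0 0 0 0.5
0 0 -7 0 0 0 0.5' | python3 nudge.py|egrep "tcp|open"; echo '0 4.5 -4 0 0 0 0.6
0 8 -7 0 0 0 0.8
0 9.5 -10 0 0 0 0.8
0 9.5 -10 0 0 0 0.8' | python3 nudge.py|grep tcp; python3 look.py wrist w23;python3 pk.py w23 497,246,34 495,312,34 432,245,34
```

```text
tcp_pos: [432.8, 242.3, 106.7]
opening: 0.497
tcp_pos: [437.2, 145.7, 211.2]
[436.36  146.807 209.191]
rim 459 [497.231 241.642  37.517] median z 37.294182415719945 slope [ 0.004 -0.042] range 44.516883317944064 46.179507467351954 mid [497.148 246.639]
top 346 [497.192 244.936  58.362] median z 58.41240252445459 slope [-0.014  0.014] range 27.318725711396667 27.177548918697113 mid [496.8   245.076]
rim 385 [497.067 305.343  37.522] median z 37.44249873838396 slope [0.008 0.002] range 45.34531543364221 40.180016995262406 mid [496.607 311.277]
top 281 [497.523 312.535  58.244] median z 58.244628918288186 slope [-0.006  0.025] range 26.160181992096113 26.672923123336773 mid [497.307 313.183]
rim 389 [436.069 239.843  37.674] median z 37.634550144254945 slope [ 0.017 -0.015] range 44.325784976549926 44.814864306603454 mid [431.96 244.9 ]
top 328 [433.219 243.944  58.826] median z 58.969357842627545 slope [-0.038  0.014] range 25.673330347341278 28.370077191975753 mid [432.963 245.138]
```

```bash
echo '0.4 2.2 1 0 0 -0.85 0.6
0.8 4.4 2 0 0 -1.7 0.6
1.2 6.6 4 0 0 -2.55 0.6
1.65 8.7 5.5 0 0 -3.4 0.6
1.65 8.7 5.5 0 0 -4.25 0.6' | python3 nudge.py|grep tcp; echo '0 0 0 0 0 -0.85 0.6
0 0 0 0 0 -1.75 0.6
0 0 0 0 0 -1.75 0.6
0 0 0 0 0 -1.75 0.6' | python3 nudge.py|egrep "tcp|rot"; python3 -c "
from rig import manip
from lib import *
s=manip.observe();print(s['joints'],s['tcp_pos'],s['eef_rot'],to_tool(s,[452.8,60,84]))"
```

```text
tcp_pos: [451.1, 59.0, 149.3]
tcp_pos: [452.2, 61.4, 151.6]
eef_rot: [-179.9, 0.0, 60.4]
[ 15.73095328   9.37866193 -34.132058   120.03557017   6.57357266
  52.42181961 -51.70373214] [452.16032053  61.4109963  151.64769141] [-1.79929894e+02  1.63782419e-02  6.03655199e+01] [-0.89079794  1.33646799 67.64636418]
```

```bash
echo '-0.08 0.12 3 0 0 0 0.5
-0.08 0.12 5.5 0 0 0 0.45
-0.08 0.12 6.7 0 0 0 0.45
-0.08 0.12 6.7 0 0 0 0.45' | python3 nudge.py|egrep "tcp|^force"; echo '0 0 0 0 0 0 0.15
0 0 0 0 0 0 0.15
0 0 0 0 0 0 0.15
0 0 0 0 0 0 0.15
0 0 0 0 0 0 0.15' | python3 nudge.py 12
```

```text
tcp_pos: [452.2, 59.9, 84.1]
force: [-1.0, 0.1, 0.8]
time: 48.3
tcp_pos: [453.3, 60.1, 86.3]
eef_rot: [180.0, -0.0, 60.6]
force: [-4.7, 2.6, 7.7]
opening: 0.247
gripper_force: 12.0
```

Units first: shifts go in cm and turns go in units of 10 degrees. So 38 degrees is 3.8.

```bash
echo '0 0 0 0 0 0.6 0.15
0 0 0 0 0 1.4 0.15
0 0 0 0 0 2.2 0.15
0 0 0 0 0 3 0.15
0 0 0 0 0 3.8 0.15' | python3 nudge.py|egrep "rot|tcp|^force"; echo '0 0 0 0 0 0.8 0.15
0 0 0 0 0 1.6 0.15
0 0 0 0 0 2.2 0.15
0 0 0 0 0 2.2 0.15
0 0 0 0 0 2.2 0.15' | python3 nudge.py|egrep "rot|tcp|^force"; echo '0 0 0 0 0 0 0.5
0 0 0 0 0 0 0.5
0 0 0 0 0 0 0.5
0 0 -3 0 0 0 0.5
0 0 -6 0 0 0 0.9' | python3 nudge.py|egrep "tcp|open"; echo '-2 0 -2 0 0 0 0.9
-3.8 0 -3 0 0 0 0.9
-3.8 0 -3 0 0 0 0.9
-3.8 0 -3 0 0 0 0.9' | python3 nudge.py|grep tcp; python3 look.py wrist w24; python3 kn.py w24;python3 pk.py w24 497,246,34 495,312,34 431,246,34
python3 - <<'E'
from dep import *
a=pickle.load(open("w24.pkl","rb"));P=cloud(a);m=(P[...,2]>105)&(P[...,2]<130)&(np.hypot(P[...,0]-474,P[...,1]+77)<30);print("bar",m.sum(),P[m].mean(0))
cv2.imwrite("pics/final.png",cv2.resize(a["image"],(800,600)))
E
```

```text
tcp_pos: [453.4, 60.1, 86.3]
eef_rot: [180.0, -0.1, 22.2]
force: [-3.9, 1.1, 5.7]
tcp_pos: [453.4, 60.0, 86.3]
eef_rot: [-180.0, -0.0, 0.5]
force: [-3.7, 1.3, 6.7]
tcp_pos: [452.6, 59.6, 145.7]
opening: 0.552
tcp_pos: [415.6, 59.1, 175.6]
[415.66  59.19 175.25] [486.53  58.59 363.99]
timer top 615 [453.63  58.91 105.01] [25.78 25.66  6.86]
ring 1822 [454.2   58.97  81.39] [56.3  56.81  4.92]
white 18 [475.39  58.65  82.  ] [np.float64(-0.8771753028235633), np.float64(2.1097095971514492)]
dark 21 [456.63  63.96 106.5 ] [np.float64(59.272381432215695), np.float64(1.0599017885098838)]
[415.657  59.19  175.254]
rim 427 [496.808 241.359  37.645] median z 37.399352609523646 slope [ 0.005 -0.011] range 44.97160494586626 38.68932867059726 mid [497.66  247.479]
top 312 [497.868 249.083  58.156] median z 58.164982514196936 slope [-0.011  0.01 ] range 26.90674402942699 26.682199887461593 mid [498.196 249.618]
rim 361 [496.604 308.697  37.573] median z 37.290815764719525 slope [0.012 0.034] range 44.91007086286288 38.67816458697695 mid [497.823 315.439]
top 232 [498.515 318.036  58.063] median z 58.07796650208425 slope [0.004 0.021] range 27.647707307236317 27.50168049520164 mid [498.617 319.405]
rim 393 [435.292 239.96   37.998] median z 37.78517921577503 slope [-0.003  0.003] range 44.46248282780584 41.446672862758646 mid [432.847 246.73 ]
top 308 [433.237 247.371  58.654] median z 58.71348330132284 slope [-0.024  0.027] range 28.009632156539 26.362027420815423 mid [433.61  248.149]
bar 316 [475.43200729 -82.02707894 117.96280894]
```

View pics/final.png

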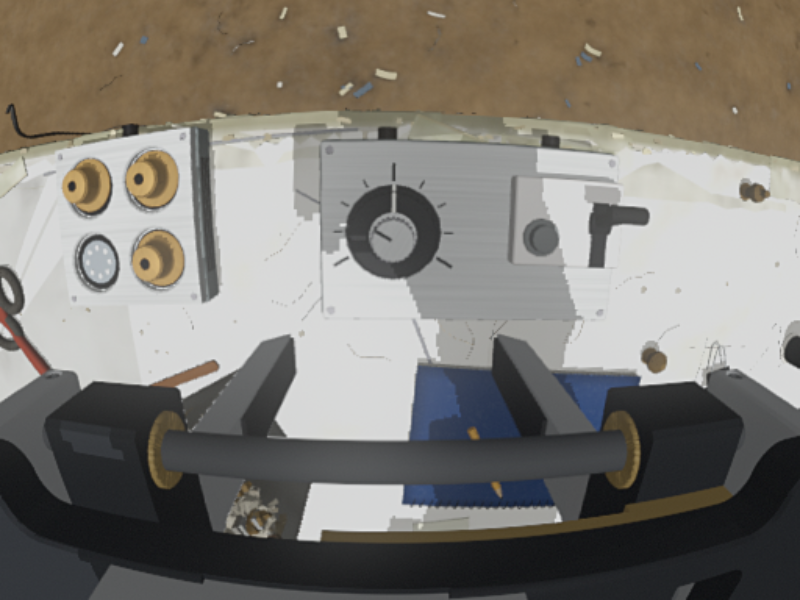

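```bash
python3 -c "
from rig import manip
print(manip.sign_off())"
```

```text
the job is handed in; nothing more can be done
None
```

I handed the job in with every step done as far as the cameras show: trip proved and lever back up, all three caps found on the bench flat in their own pockets, level ring at mark 4 (2.11 rad) and timer at mark 2 (1.06 rad); `sign_off()` gave no verdict.

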